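# Isolate the warming plate and swap its two wax blocks

## Task

The two wax blocks on the warming plate have to change places so that they warm evenly. First make the plate safe: turn the isolator's handle fully to off and only then swing its lockout hasp fully out; after that swap the two blocks, each lying flat and lengthwise in the bay where the other one lay, set down and not dropped. Leave the punch on the plate and all the other things on the table where they are.

Things in the scene. Friction and masses are not known exactly. Their poses are not given: they have to be found in the camera images.
- warming_plate: Fixed dark steel plate with pale lips, 124 mm (its x) by 288 mm (its y), with three shallow bays in a row along its y. Origin under its centre, at table height; z up. Each bay is 104 mm long (x) by 72 mm wide (y); its floor is 22 mm above the table; the lips round the bays stand 6 mm above the floor and are 24 mm wide between bays, 12 mm at the ends and 10 mm along the front and back. One bay holds the large block, one the small block, one the punch; which is which varies.
- bay_0 (a point): Centre of the floor of the bay at the +y end of the warming plate; axes as the plate's
- bay_1 (a point): Centre of the floor of the middle bay; axes as the plate's
- bay_2 (a point): Centre of the floor of the bay at the -y end; axes as the plate's
- large_block: Large cast wax block, 85 mm (its x) by 52 mm (its y) by 34 mm high, about 0.13 kg. Origin at the centre of its underside, z up. Lies in a bay with its length about along the bay's.
- small_block: Small cast wax block, 68 mm (its x) by 42 mm (its y) by 34 mm high, about 0.1 kg. Origin at the centre of its underside, z up. Lies in a bay with its length about along the bay's.
- punch: Stepped steel punch standing upright in the third bay: foot 43 mm across and 28 mm high, stem 24 mm across, 60 mm high in all. Origin at the centre of its underside. Stays where it is.
- isolator: Fixed grey isolator box, 120 mm (its x) by 100 mm (its y) by 60 mm high; origin under its centre at table height, z up. The handle turns on an upright axis at x = +22, y = 0 mm; the hasp lies along the front (-x) edge of the top.
- isolator_handle (a joint): Angle of the isolator's handle, rad: 0 is on (bar along the box's x), growing counter-clockwise as seen from above to 1.4, its stop, which is off. Stays where it is left (friction about 0.12 N m). Starts at 0 to 0.2.
- handle_grip (a point): On the axis of the handle, 91 mm above the table, turning with the handle. The handle is a black upright bar 70 mm long (this point's x), 14 mm thick (its y), its top 15 mm above this point, standing on a disc of 48 mm diameter whose top is 23 mm below this point.
- isolator_hasp (a joint): Angle of the lockout hasp, rad: 0 is folded in (along the front edge of the box, pointing to the box's -y from its pivot), growing clockwise as seen from above to 1.5, its stop, swung out with the pin beyond the front (-x) edge. Stays where it is left (light friction, about 0.05 N m). Starts at 0 to 0.2.
- hasp_pivot (a point): Top of the hasp's pivot on the isolator, 67 mm above the table
- hasp_pin (a point): Centre of the top end of the hasp's upright round pin, 99 mm above the table; the pin is 14 mm in diameter and stands 34 mm above the steel blade of the hasp (blade 4 mm thick and 20 mm wide, its top 65 mm above the table). The pin lies 60 mm from the pivot's axis.
- press_lever (a point): Centre of the black ball (45 mm across) on the end of the fixed green press's lever, high above the back right of the table. From here the lever runs away from the robot, along world +x, 0.24 m and down to 0.25 m above the table. Keep wrist and gripper clear of it.
- cup: Open aluminium cup, 70 mm across at the rim, 72 mm high; origin at the centre of its underside. Bystander.
- ring: Steel ring gauge lying flat, 67 mm in diameter, 16 mm high; origin at the centre of its underside. Bystander.
- driver: Screwdriver lying along its x, 214 x 25 mm, 25 mm high; origin under its middle. Bystander.
- tongs: Spring tongs lying along their x, 263 x 40 mm, 9 mm high; origin under their middle. Bystander.
- spatula: Spatula lying along its x, 184 x 24 mm, 14 mm high; origin under its middle. Bystander.
- brush: Flat brush lying along its x, 200 x 45 mm, 14 mm high; origin under its middle. Bystander.
- marker: Marker pen lying along its x, 129 mm long, 16 mm in diameter; origin under its middle. Bystander.
Not all that is in view belongs to the job. What is shaped like the small_block but brown is not meant.

How it is judged (in metres and radians):
On the way, in this order (a step that is already met when the one before it is completed fails the run):
1. the isolator's handle is turned to off (value of joint isolator_handle above 1.25 rad), for 0.2 s.
2. the hasp is swung out, the handle still off (value of joint isolator_handle above 1.25 rad and value of joint isolator_hasp above 1.2 rad), for 0.2 s.
At the end, for the whole second after the job is handed in: Handle over 1.25 and hasp over 1.2 rad; each wax block at rest, flat (height 4 mm, tilt 0.1 rad) and lengthwise (0.35 rad) in the bay where the other lay, within 20 mm along and 18 mm across of its centre; punch and bystanders within 20 mm of where they stood (all of step 2 and ((x of large_block in the frame of bay_0 between -0.02 and 0.02 m and y of large_block in the frame of bay_0 between -0.018 and 0.018 m and z of large_block in the frame of bay_0 between -0.004 and 0.004 m) or (x of large_block in the frame of bay_1 between -0.02 and 0.02 m and y of large_block in the frame of bay_1 between -0.018 and 0.018 m and z of large_block in the frame of bay_1 between -0.004 and 0.004 m) or (x of large_block in the frame of bay_2 between -0.02 and 0.02 m and y of large_block in the frame of bay_2 between -0.018 and 0.018 m and z of large_block in the frame of bay_2 between -0.004 and 0.004 m)) and distance of each of large_block, small_block from where it was at the start of the episode above 0.06 m and angle between the x axis of each of large_block, small_block and the x axis of warming_plate, either way round below 0.35 rad and angle between each of large_block, small_block's own z axis and vertical below 0.1 rad and linear speed of each of large_block, small_block below 0.02 m/s and ((x of small_block in the frame of bay_0 between -0.02 and 0.02 m and y of small_block in the frame of bay_0 between -0.018 and 0.018 m and z of small_block in the frame of bay_0 between -0.004 and 0.004 m) or (x of small_block in the frame of bay_1 between -0.02 and 0.02 m and y of small_block in the frame of bay_1 between -0.018 and 0.018 m and z of small_block in the frame of bay_1 between -0.004 and 0.004 m) or (x of small_block in the frame of bay_2 between -0.02 and 0.02 m and y of small_block in the frame of bay_2 between -0.018 and 0.018 m and z of small_block in the frame of bay_2 between -0.004 and 0.004 m)) and distance of each of punch, cup, ring, driver, tongs, spatula, brush, marker from where it was at the start of the episode below 0.02 m); the robot touches nothing.
It fails at once if the hasp is swung out (past 0.45 rad) before the handle is off (value of joint isolator_hasp above 0.45 rad and value of joint isolator_handle below 1.1 rad).
It fails at once if a wax block is moved more than 20 mm before the hasp is out (value of joint isolator_hasp below 1.1 rad and distance of any of large_block, small_block from where it was at the start of the episode above 0.02 m).
It fails at once if a wax block is dropped (falls free at over 0.9 m/s) ((linear speed of large_block above 0.9 m/s and contact force between large_block and the fingers below 0.1 N) or (linear speed of small_block above 0.9 m/s and contact force between small_block and the fingers below 0.1 N)).
It fails at once if the punch or another bystander is moved more than 25 mm (distance of any of punch, cup, ring, driver, tongs, spatula, brush, marker from where it was at the start of the episode above 0.025 m).
It also fails if it takes over 72 s, if anything falls off the work surface, if the arm or the gripper's body presses on something with over 40 N, if the wrist force passes 120 N, or if a joint passes its speed limit or range.

## Robot

A 6-joint arm with a two-finger parallel gripper is mounted at the origin on a cart in front of the work surface, level with it; the furniture and walls round the work are solid. World frame = base frame: x ahead of the robot, y to its left, z up, the work surface at z = 0. Lengths are in mm, angles in rad, forces in N, time in s.
With the tool pointing down it reaches from about 400 to 925 mm from the base axis. Payload 12.5 kg.
Tool frame: the origin (TCP) lies on the mounting face of the last link; the fingertips stand 190 mm ahead of it and the grasp point (between the pads) lies 171 mm ahead of it; x points along the fingers, y is the direction in which the jaws open and shut, and the axes are right-handed (so a half turn about x gives the same grasp; the last joint's range is limited). The gripper opens to 95 mm and grips with 3 to 60 N. Pads are 20 mm wide; open, the fingers measure 119 mm over their backs; the gripper's body (75 mm by 180 mm) begins 59 mm behind the grasp point.
Start: joints at [1.004, 0.491, 1.559, -0, 1.092, -0.106], TCP at [277.893, 559.822, 404.761] pointing down, gripper open.
Joint ranges: [-3.1, 3.1], [-0.84, 2.19], [0.05, 2.79], [-1.13, 4.28], [0.06, 2.93], [-2.69, 2.69]. Speed limits (rad/s): [2.22, 2.22, 2.79, 3.14, 3.14, 3.14].

## Interface

Orientations are given as [roll, pitch, yaw] about the fixed x, y, z axes, in that order (R = Rz(yaw) Ry(pitch) Rx(roll)).
In Python, from cell import env, eyes gives the robot as it stands. The module is installed in compiled form; this text tells all that it offers.
- The arm moves only by the tool jog_arm, never from a script. Its argument "deltas" is one flat list of numbers, 7 for each row, row after row: the shift along the tool's x, y, z in mm, then the turn, a rotation vector about the tool's x, y, z in rad, then the opening, from 0 (shut) to 1 (fully open). A call has 1 to 10 rows; each row shifts and turns the pose as measured when the row begins, along the tool's axes as they then stand; what a row does not reach is not made up. A row lasts 1/8 s, in which the tool goes at most 62.5 mm and 10.7 degrees, less where a joint would pass 70% of its speed; a pose out of reach is approached as far as the arm can. A call is refused whole if a number of a shift passes 62.5 or a number of a turn 0.188, either way. A call with a gripper value outside its range is refused whole. The fingers move at their own pace and stop on an object; the grip force is fixed at half the most. Time passes only in rows, so rows that do not move let the fingers close. It gives the time, the measured TCP pose, the force and the opening at its end, in the units of the state.
- env.state(): the state, without advancing time (a new reading comes with each control period).
- eyes.read_camera(name): name is "scene" or "top"; returns a dict with "image" (384x512x3 uint8, red, green, blue), "fovy" (degrees; the focal length in pixels is half the picture's height over the tangent of half this angle, whatever the lens; pixels are square), "cx", "cy" (the principal point, pixels), "dist" ([k1, k2, p1, p2, k3] as OpenCV has them; the pictures are not rectified), "world_from_camera" (4x4, takes a point from camera to world coordinates). Camera axes: x right, y up, looking along -z (the intrinsics and any distortion apply to the point x, -y, -z); pixel columns grow to the right and rows downward; lengths in mm; the calibration is good to about 2 mm. A picture is of the moment at which its call begins. There is no depth.
- env.job_done(): hands the job in, once; it reports no verdict.
The state is a dict: "t": time; "joints": joint angles; "qvel": joint speeds; "tau": joint torques, N m; "eef_pos": TCP position; "tcp_rot": TCP orientation; "ft_force": force on the tool from outside, world axes, zero at the start; "moment": the same for the moment, N m; "opening": opening from 0.0 (shut) to 1.0 (fully open).
Only numpy, scipy, OpenCV 4.12 (cv2) and the standard library are available. Lean on these libraries where they do the work, as an engineer would, in place of code of your own. Each camera call takes 0.05 s, during which the arm holds its last target.

## Working session

There is one attempt and no reset: what is moved stays moved. The work goes in short steps, Python scripts to look and compute and a tool call to move; the robot and the scene stay as the last step left them, time stands still between calls to the robot, and variables do not carry over. Pictures are saved under pics/ and viewed, and the job is handed in when it is done.

Besides the shell and the picture viewer there is one more tool, called after ">>>" as name(argument=value, ...) on one line, values as JSON. jog_arm: Moves the arm, as the interface text tells. Its arguments: {"type":"object","properties":{"deltas":{"type":"array","items":{"type":"number"}}},"required":["deltas"]}

```bash
mkdir -p pics; python3 - <<'E'
from cell import env, eyes
import cv2,json,numpy as np
print(env.state())
for n in("scene","top"):
    d=eyes.read_camera(n)
    cv2.imwrite(f"pics/{n}0.png",d["image"][:,:,::-1])
    print(n,d["fovy"],d["cx"],d["cy"],d["dist"],np.round(d["world_from_camera"],4).tolist())
E
```

```text
{'t': 0.0, 'joints': array([ 1.00440098e+00,  4.91578740e-01,  1.55945182e+00, -5.56918591e-06,
        1.09170673e+00, -1.05638926e-01]), 'qvel': array([ 3.01764747e-04,  3.79004682e-04, -1.63451044e-03, -1.41976936e-05,
       -6.84828994e-04, -2.72412392e-04]), 'tau': array([-3.39890736e-03, -6.12636065e+01, -2.58174419e+01,  6.91151619e-02,
        4.82896809e-02, -1.18875128e-04]), 'eef_pos': array([277.87652315, 559.79610127, 404.14889538]), 'tcp_rot': array([-1.67212017,  1.56965168, -2.13287402]), 'ft_force': array([-0.74437979,  0.05199654,  0.19778358]), 'moment': array([-0.06090888, -0.00569533, -0.01544905]), 'opening': 0.9988353302869634}
scene 53.76536586818232 254.87869742956445 189.93238090865913 [-0.05810946  0.          0.          0.          0.        ] [[0.8961, 0.3306, -0.2962, 139.4471], [-0.4438, 0.68, -0.5836, -717.2354], [0.0084, 0.6545, 0.7561, 1150.1103], [0.0, 0.0, 0.0, 1.0]]
top 45.8140850715376 260.6975214627095 194.93483942740139 [-0.07708994  0.          0.          0.          0.        ] [[-0.0056, 0.9956, -0.0938, 391.2652], [-1.0, -0.0063, -0.007, 1.1537], [-0.0076, 0.0938, 0.9956, 1643.4296], [0.0, 0.0, 0.0, 1.0]]
```

View pics/scene0.png

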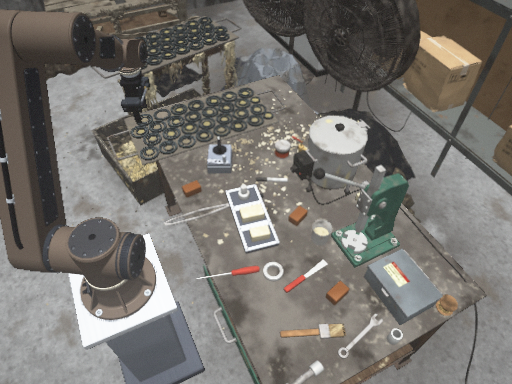

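View pics/top0.png

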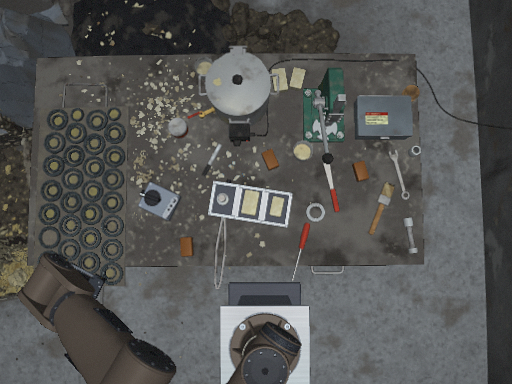

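The scene view shows the isolator at (220,155), the plate at (250,215), punch at its far end, and the two cream blocks. The brown look-alikes are at scene (191,188), (298,215), (338,292). In the top view the isolator is at (160,200) and the plate at (250,203). I'll enlarge both.

```bash
cat > h.py <<'E'
import numpy as np,cv2
from cell import env,eyes
def cam(n):
    d=eyes.read_camera(n); f=192/np.tan(np.radians(d["fovy"]/2))
    d["K"]=np.array([[f,0,d["cx"]],[0,f,d["cy"]],[0,0,1.]]);d["D"]=np.array(d["dist"],float);d["T"]=np.array(d["world_from_camera"]);return d
def ray(d,uv):
    p=cv2.undistortPoints(np.array(uv,float).reshape(-1,1,2),d["K"],d["D"]).reshape(-1,2)
    v=np.c_[p[:,0],-p[:,1],-np.ones(len(p))]@d["T"][:3,:3].T
    return d["T"][:3,3],v
def atz(d,uv,z):
    o,v=ray(d,uv); z=np.broadcast_to(z,(len(v),)); return o+v*((z-o[2])/v[:,2])[:,None]
def proj(d,P):
    P=np.atleast_2d(P).astype(float);c=(P-d["T"][:3,3])@d["T"][:3,:3]
    c[:,1:]*=-1
    return cv2.projectPoints(c,np.zeros(3),np.zeros(3),d["K"],d["D"])[0].reshape(-1,2)
def crop(d,name,x0,y0,x1,y1,s):
    im=d["image"][y0:y1,x0:x1,::-1]; im=cv2.resize(im,None,fx=s,fy=s,interpolation=cv2.INTER_CUBIC)
    for x in range(x0,x1):
        if x%10==0: cv2.line(im,((x-x0)*s+s//2,0),((x-x0)*s+s//2,6),(0,0,255),1); cv2.putText(im,str(x),((x-x0)*s,16),0,.35,(0,0,255),1)
    for y in range(y0,y1):
        if y%10==0: cv2.line(im,(0,(y-y0)*s+s//2),(6,(y-y0)*s+s//2),(0,0,255),1); cv2.putText(im,str(y),(8,(y-y0)*s+s//2),0,.35,(0,0,255),1)
    cv2.imwrite("pics/"+name,im)
E
python3 - <<'E'
from h import *
d=cam("top"); crop(d,"t1.png",135,165,300,240,4); crop(d,"t2.png",135,175,185,225,12)
s=cam("scene"); crop(s,"s1.png",200,130,290,255,4);crop(s,"s2.png",200,130,240,175,13)
E
```

```text
(no output)
```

View pics/t1.png

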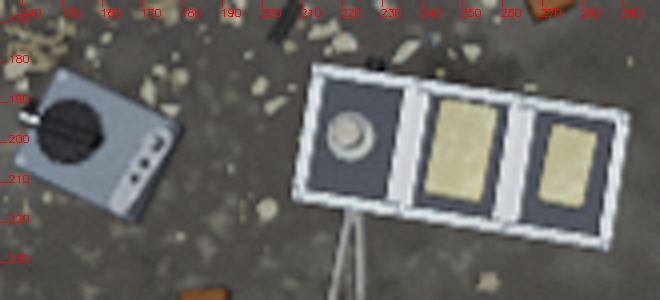

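View pics/t2.png

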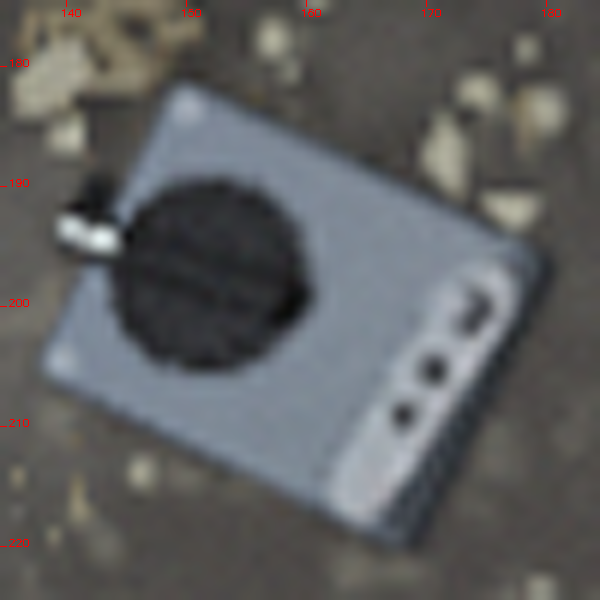

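View pics/s1.png

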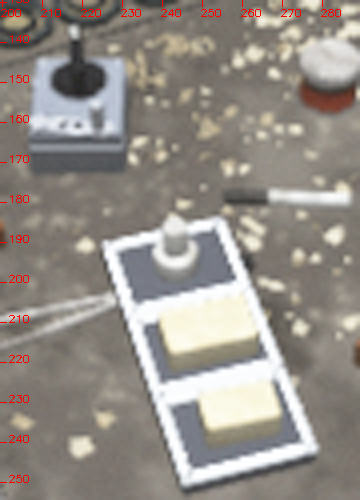

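View pics/s2.png

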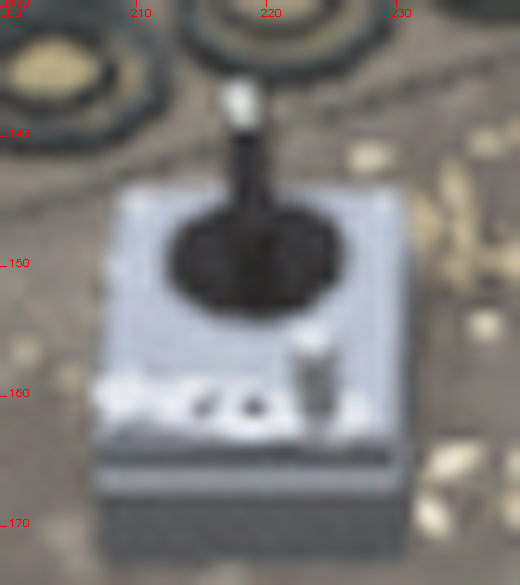

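The top view crops show: bay at the left (+y) end with the punch (222,199), large block middle (250,203), small block right (275,206). Isolator: white-tipped handle bar (141,194)→(159,200), pin top at scene (223.5,155.5). I'll fit poses with both cameras and overlay them.

```bash
cat > fit.py <<'E'
from h import *
from scipy.optimize import least_squares
def fit(obs,x0,extra=None):
    # obs: list (cam,[local pts],[uv])
    def res(p):
        c,s=np.cos(p[2]),np.sin(p[2]);r=[]
        for d,L,U in obs:
            L=np.array(L,float);W=np.c_[p[0]+c*L[:,0]-s*L[:,1],p[1]+s*L[:,0]+c*L[:,1],L[:,2]]
            r.append((proj(d,W)-np.array(U,float)).ravel())
        return np.concatenate(r)
    o=least_squares(res,x0,loss="soft_l1",x_scale=[10,10,.1]);return o.x,np.round(res(o.x).reshape(-1,2),1)
def tw(p,L):
    c,s=np.cos(p[2]),np.sin(p[2]);L=np.atleast_2d(np.array(L,float))
    return np.c_[p[0]+c*L[:,0]-s*L[:,1],p[1]+s*L[:,0]+c*L[:,1],L[:,2]]
E
cat > m1.py <<'E'
from fit import *
t=cam("top");s=cam("scene")
iso,r=fit([(t,[[60,-50,60],[60,50,60],[-60,-50,60],[-60,50,60]],[[149.5,181.5],[138,206],[179,194],[164,217.5]]),
 (s,[[60,50,60],[60,-50,60],[-60,-50,60],[-60,50,60]],[[209,144],[230.5,144],[230.5,163],[206.5,163.5]])],[400,330,.5])
print("iso",iso,r.tolist())
a,b=62,144
pl,r=fit([(t,[[a,b,28],[-a,b,28],[-a,-b,28],[a,-b,28]],[[212.5,181],[208,214.5],[287,226],[292,192.5]]),
 (s,[[a,b,28],[-a,b,28],[-a,-b,28],[a,-b,28]],[[254.5,184.5],[226,190.5],[246,250],[278.5,242]])],[450,50,-.1])
print("plate",pl,r.tolist())
def blk(lx,ly,tu,su,x0):
    L=[[lx,ly,56],[-lx,ly,56],[-lx,-ly,56],[lx,-ly,56]]
    return fit([(t,L,tu),(s,L,su)],x0)
lb,r=blk(42.5,26,[[244.5,188.5],[241,213],[255,215.5],[259,191]],[[262,203.5],[240,208.5],[242.5,219],[264,213.5]],[450,40,-.1]);print("large",lb,r.tolist())
sb,r=blk(34,21,[[273,195.5],[270,214.5],[280.5,216.5],[284,197.5]],[[267.5,224.5],[249.5,228.5],[251.5,238.5],[270,233]],[450,-60,-.1]);print("small",sb,r.tolist())
pin=atz(s,[[223.5,155.5]],99)[0];print("pin",pin)
hp=atz(t,[[140,193.5]],106)[0];print("hend",hp)
hp=atz(s,[[218.2,136.5]],106)[0];print("hend2",hp)
ax=tw(iso,[22,0,91])[0];print("axis",ax)
c,ss=np.cos(iso[2]),np.sin(iso[2])
loc=lambda P:(np.array([[c,ss],[-ss,c]])@(P[:2]-iso[:2]))
print("pin loc",loc(pin),"hend loc",loc(hp))
pu=[atz(t,[[222,198.5]],60)[0],atz(s,[[243.5,184.5]],60)[0]];print("punch",pu)
np.savez("fit.npz",iso=iso,pl=pl,lb=lb,sb=sb)
def draw(d,name,box,k):
    x0,y0,x1,y1=box;im=cv2.resize(d["image"][y0:y1,x0:x1,::-1],None,fx=k,fy=k,interpolation=cv2.INTER_CUBIC)
    def poly(p,x,y,z,col):
        q=((proj(d,tw(p,[[x,y,z],[-x,y,z],[-x,-y,z],[x,-y,z]]))-[x0,y0]+.5)*k).astype(int);cv2.polylines(im,[q],True,col,1)
    poly(iso,60,50,60,(0,0,255));poly(iso,60,50,0,(0,255,0));poly(pl,62,144,28,(0,0,255));poly(lb,42.5,26,56,(255,0,0));poly(sb,34,21,56,(255,0,0))
    poly(lb,42.5,26,22,(0,200,0));poly(sb,34,21,22,(0,200,0))
    cv2.imwrite("pics/"+name,im)
draw(t,"ot.png",(135,170,300,230),4);draw(s,"os.png",(190,125,290,255),4)
E
python3 m1.py
```

```text
iso [523.90958833 372.1570982    1.1377177 ] [[-0.2, -1.1], [-0.9, 0.1], [0.8, 0.4], [3.6, 2.8], [-1.0, -0.8], [1.0, -1.1], [0.6, -0.1], [-0.1, -0.3]]
plate [ 5.12458182e+02  5.00635257e+01 -1.54433162e-01] [[0.7, -0.3], [-0.3, 0.4], [0.7, 0.9], [0.7, -0.0], [0.4, -1.7], [-1.3, -0.8], [-0.3, -0.0], [1.0, -1.0]]
large [ 5.15965127e+02  4.71401448e+01 -1.82604988e-01] [[1.2, 0.4], [0.3, -0.3], [1.0, -0.2], [1.2, 0.5], [-1.0, -1.7], [-1.2, -1.9], [-0.1, -1.4], [1.0, -1.0]]
small [ 5.00714250e+02 -4.65386626e+01 -1.87452257e-01] [[0.4, 0.2], [-0.1, 0.2], [1.3, 0.4], [1.2, 0.3], [-0.3, -1.2], [-0.8, -1.1], [0.4, -1.5], [0.7, -0.3]]
pin [519.34269489 311.44932893  99.        ]
hend [543.71891994 425.40397049 106.        ]
hend2 [541.76683434 418.6809774  106.        ]
axis [533.14226652 392.12601538  91.        ]
pin loc [-57.01968518 -21.33179003] hend loc [49.72280439  3.31591538]
punch [array([528.81110094, 147.89610661,  60.        ]), array([539.38014657, 168.28383265,  60.        ])]
```

View pics/ot.png

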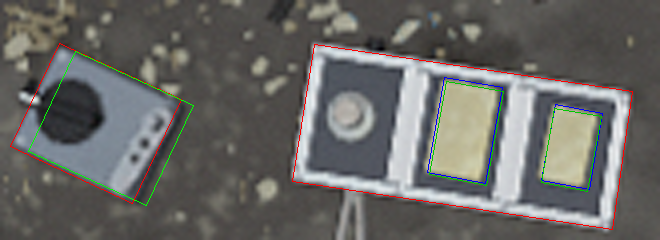

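View pics/os.png

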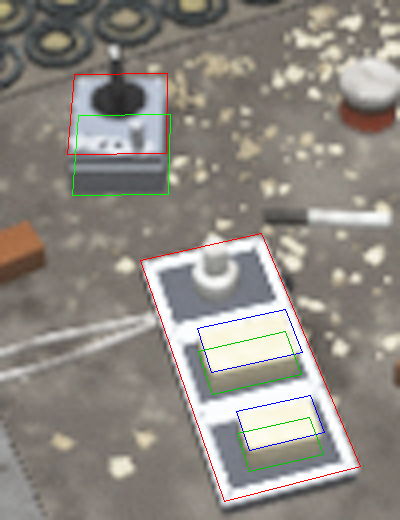

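```bash
cat >> h.py <<'E'
from scipy.spatial.transform import Rotation as Ro
def pose():
    s=env.state();R=Ro.from_euler("xyz",s["tcp_rot"]).as_matrix();return s,np.array(s["eef_pos"]),R
def show():
    s,p,R=pose();g=p+171*R[:,0]
    print("t %.2f g %s x %s yawY %.3f q %s F %s op %.3f"%(s["t"],np.round(g,1),np.round(R[:,0],3),np.arctan2(R[1,1],R[0,1]),np.round(s["joints"],2),np.round(s["ft_force"],1),s["opening"]))
E
python3 -c "
from h import *
show();s,p,R=pose();print(R.round(3))
t=cam('top')
print(proj(t,[[630,20,0],[640,0,0],[620,-20,0],[430,-20,0]]), atz(t,[[327,158]],350),atz(t,[[212,160],[220,250],[315,212],[305,230],[270,158]],10))
"
```

```text
t 0.30 g [277.9 559.8 233.6] x [-0. -0. -1.] yawY 1.110 q [ 1.    0.49  1.56  0.    1.09 -0.11] F [-0.  -0.5  0.8] op 0.997
[[-0.     0.445  0.896]
 [-0.     0.896 -0.445]
 [-1.    -0.    -0.   ]]
[[258.57574973 172.08264795]
 [264.03594757 169.33494734]
 [269.55268264 174.72491432]
 [269.94369844 226.90778768]] [[ 618.9513455  -181.58901945  350.        ]] [[ 674.23699126  189.44805896   10.        ]
 [ 348.19123051  159.42134733   10.        ]
 [ 482.26744904 -182.44923725   10.        ]
 [ 417.87766753 -145.52416833   10.        ]
 [ 680.03139901  -21.9697795    10.        ]]
```

```bash
cat >> h.py <<'E'
def plan(way,op,start=None):
    """way: list of (x,y,z grasp point, jaw yaw, rows); prints ideal rows in tool axes from the measured pose"""
    s,p,R=pose();g=p+171*R[:,0];yw=np.arctan2(R[1,1],R[0,1]);out=[]
    for x,y,z,w,n in way:
        tg=np.array([x,y,z]);g0,y0=g.copy(),yw;dw=w-y0
        for i in range(n):
            gn=g0+(tg-g0)*(i+1)/n;yn=y0+dw*(i+1)/n
            d=gn-g;c,s_=np.cos(yw),np.sin(yw)
            # tool x=(0,0,-1), y=(c,s,0), z=(s,-c,0)
            out.append([round(-d[2],1),round(d[0]*c+d[1]*s_,1),round(d[0]*s_-d[1]*c,1),round(-(yn-yw),3),0,0,op]);g,yw=gn,yn
    for r in out: print(r)
E
python3 -c "
from h import *
plan([(533,392,190,-.32,9)],1)"
```

```text
[np.float64(4.8), np.float64(-4.1), np.float64(33.7), np.float64(0.159), 0, 0, 1]
[np.float64(4.8), np.float64(1.3), np.float64(33.9), np.float64(0.159), 0, 0, 1]
[np.float64(4.8), np.float64(6.6), np.float64(33.3), np.float64(0.159), 0, 0, 1]
[np.float64(4.8), np.float64(11.8), np.float64(31.8), np.float64(0.159), 0, 0, 1]
[np.float64(4.8), np.float64(16.7), np.float64(29.5), np.float64(0.159), 0, 0, 1]
[np.float64(4.8), np.float64(21.2), np.float64(26.5), np.float64(0.159), 0, 0, 1]
[np.float64(4.8), np.float64(25.1), np.float64(22.8), np.float64(0.159), 0, 0, 1]
[np.float64(4.8), np.float64(28.4), np.float64(18.6), np.float64(0.159), 0, 0, 1]
[np.float64(4.8), np.float64(31.0), np.float64(13.9), np.float64(0.159), 0, 0, 1]
```

>>> jog_arm(deltas=[5,-4,34,0.16,0,0,0.6,5,1,34,0.16,0,0,0.6,5,7,33,0.16,0,0,0.6,5,12,32,0.16,0,0,0.6,5,17,30,0.16,0,0,0.6,5,21,27,0.16,0,0,0.6,5,25,23,0.16,0,0,0.6,5,28,19,0.16,0,0,0.6,5,31,14,0.16,0,0,0.6,0,0,0,0,0,0,0.6])

```text
t: 1.6
eef_pos: [537.1, 379.4, 357.8]
tcp_rot: [-2.354, 1.57, 1.982]
ft_force: [-0.6, -0.1, 0.5]
opening: 0.602
```

```bash
sed -i 's/round(\(-d\[2\]\),1)/float(round(\1,1))/' h.py; python3 - <<'E'
from h import *
show()
t=cam("top");s=cam("scene")
crop(t,"t3.png",125,165,200,235,8);crop(s,"s3.png",180,90,250,180,6)
s_,p,R=pose()
tip=p+190*R[:,0]
print("tip px",proj(t,[tip]),proj(s,[tip]))
for k in(-1,1):
  e=tip+R[:,1]*k*s_["opening"]*47.5; print(k,e,proj(s,[e]),proj(t,[e]))
E
```

```text
t 1.60 g [537.1 379.5 186.8] x [-0.  0. -1.] yawY -0.376 q [0.51 0.58 1.52 0.   1.03 0.89] F [-0.6 -0.1  0.5] op 0.602
tip px [[148.19864025 194.05885814]] [[219.41866557 130.70325533]]
-1 [509.01733907 391.22528628 168.31694289] [[212.23977058 131.08180248]] [[144.94834509 202.12368893]]
1 [562.02151077 370.59326193 168.29247106] [[226.58420587 130.32798705]] [[151.44656086 186.01598202]]
```

View pics/s3.png

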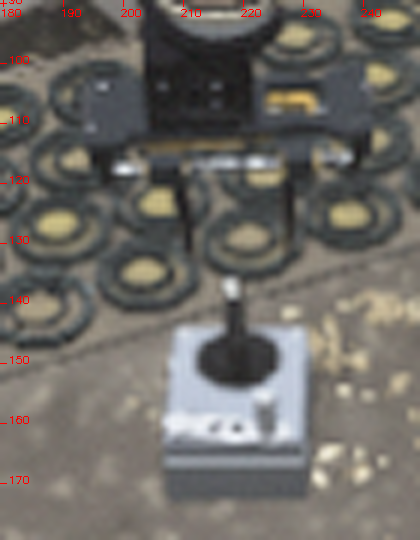

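View pics/t3.png

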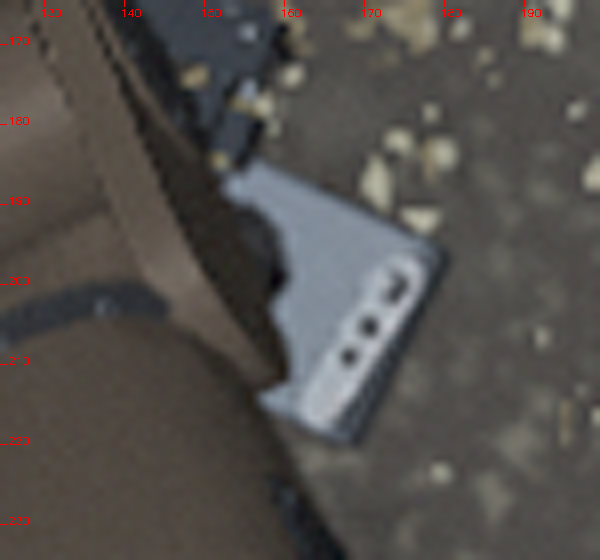

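Scene picture: finger tips at (210.5,132) and (228,131), matching the predicted points to about a pixel. Next I'll cross-check the handle axis via the disc centre and the bar.

```bash
python3 - <<'E'
from h import *
from fit import *
t=cam("top");s=cam("scene");f=np.load("fit.npz");iso=f["iso"]
print("disc top",atz(t,[[151.7,197.5]],64),"scene",atz(s,[[218.9,149.7]],66), "fit",tw(iso,[22,0,91]))
print("white end s",atz(s,[[217.8,137.5]],106), "bar base far", atz(s,[[219,146]],68))
print("pin base s", atz(s,[[223.8,163]],65), "top", atz(s,[[223.5,155.5]],99))
print("strip ends top z64",atz(t,[[175,198],[163,217],[174,200.5],[170.5,205.3],[168,209]],64))
for L in([-60,-50,60],[-60,50,60],[60,-50,60],[60,50,60]):print(tw(iso,L))
E
```

```text
disc top [[533.49737774 395.1100372   64.        ]] scene [[527.72912757 384.11162108  66.        ]] fit [[533.14226652 392.12601538  91.        ]]
white end s [[537.85974811 413.61950598 106.        ]] bar base far [[536.17032713 402.84214593  68.        ]]
pin base s [[515.5541518  304.16830777  65.        ]] top [[519.34269489 311.44932893  99.        ]]
strip ends top z64 [[531.23360911 312.62560825  64.        ]
 [464.83626411 354.11675333  64.        ]
 [522.46472807 316.04872721  64.        ]
 [505.67958026 328.18943553  64.        ]
 [492.75203792 336.84471769  64.        ]]
[[544.11345957 296.71305545  60.        ]]
[[453.3456542  338.67977451  60.        ]]
[[594.47352245 405.63442189  60.        ]]
[[503.70571708 447.60114095  60.        ]]
```

```bash
python3 - <<'E'
from h import *
from fit import *
t=cam("top");s=cam("scene");f=np.load("fit.npz");pl=f["pl"]
print("box centre",atz(t,[[157.3,199.9]],60),atz(s,[[219.1,153.6]],60))
print("punch82",atz(t,[[222,198.5]],82),atz(s,[[243.6,184.8]],82), "bay0",tw(pl,[0,96,22]))
print("blk centres t L,S",atz(t,[[249.9,202],[276.9,206]],56)," s",atz(s,[[252.1,211.1],[259.6,231.1]],56))
print("plate c", atz(t,[[249.9,203.5]],28),atz(s,[[251.2,216.7]],28))
E
```

```text
box centre [[525.26119421 376.06027356  60.        ]] [[521.48092684 368.03326257  60.        ]]
punch82 [[526.90005244 145.85728363  82.        ]] [[531.00219354 148.87623098  82.        ]] bay0 [[527.22490554 144.92101819  22.        ]]
blk centres t L,S [[516.2356281   50.31681424  56.        ]
 [501.59974802 -44.17091922  56.        ]]  s [[513.69457084  40.36721428  56.        ]
 [498.47423058 -50.36187702  56.        ]]
plate c [[513.0753364  51.2026152  28.       ]] [[508.80931485  37.76458697  28.        ]]
```

```bash
python3 - <<'E'
from h import *
s=cam("scene")
crop(s,"s4.png",195,105,245,150,14)
s_,p,R=pose()
im=cv2.imread("pics/s4.png")
for k in(-1,1):
  for a in(190,160):
   for w in(-10,10):
    e=p+a*R[:,0]+R[:,1]*k*s_["opening"]*47.5+R[:,2]*w; u=proj(s,[e])[0]
    cv2.circle(im,tuple(((u-[195,105]+.5)*14).astype(int)),3,(0,0,255),-1)
cv2.imwrite("pics/s4.png",im)
E
```

```text
(no output)
```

View pics/s4.png

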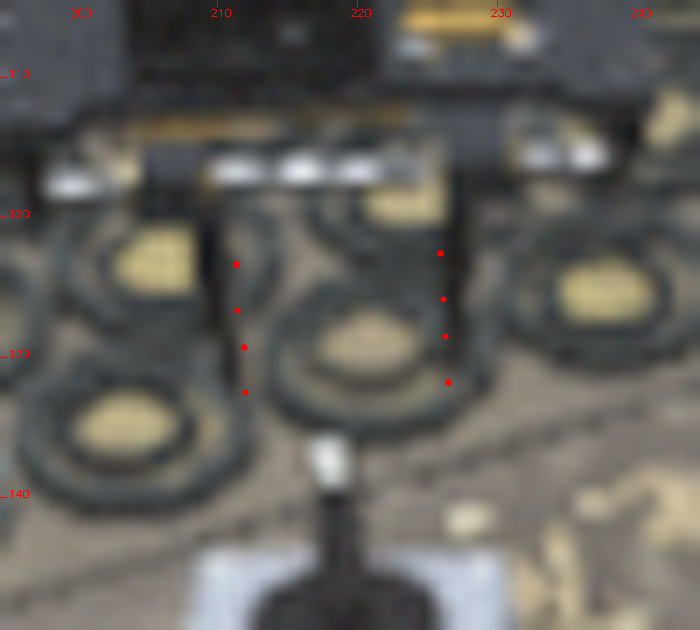

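```bash
python3 -c "
from h import *
plan([(531,389,130,-.325,2)],.6)"
```

```text
[28.9, np.float64(-3.2), np.float64(-2.7), np.float64(-0.023), 0, 0, 0.6]
[28.9, np.float64(-3.1), np.float64(-2.8), np.float64(-0.023), 0, 0, 0.6]
```

>>> jog_arm(deltas=[30,-3,-3,-0.025,0,0,0.6,30,-3,-3,-0.025,0,0,0.6,0,0,0,0,0,0,0.6])

```text
t: 2.33
eef_pos: [530.1, 390.8, 298.8]
tcp_rot: [2.62, 1.567, 0.734]
ft_force: [1.4, -0.6, 0.8]
opening: 0.6
```

```bash
cat > chk.py <<'E'
from h import *
import sys
n=sys.argv[1];x0,y0,x1,y1,k=map(int,sys.argv[2:7]);cn=sys.argv[7] if len(sys.argv)>7 else "scene"
show();s=cam(cn);crop(s,n,x0,y0,x1,y1,k);s_,p,R=pose();im=cv2.imread("pics/"+n)
for kk in(-1,1):
  for w in(-10,10):
    e=p+190*R[:,0]+R[:,1]*kk*s_["opening"]*47.5+R[:,2]*w;u=proj(s,[e])[0]
    cv2.circle(im,tuple(((u-[x0,y0]+.5)*k).astype(int)),2,(0,0,255),-1)
cv2.imwrite("pics/"+n,im)
E
python3 chk.py s5.png 195 120 245 170 12; python3 chk.py t5.png 125 165 200 235 8 top
```

```text
t 2.33 g [530.5 391.2 127.8] x [ 0.002  0.002 -1.   ] yawY -0.315 q [0.53 0.65 1.57 0.   0.92 0.85] F [ 1.4 -0.6  0.8] op 0.600
t 2.38 g [531.2 391.5 129.2] x [ 0.004  0.003 -1.   ] yawY -0.316 q [0.53 0.65 1.57 0.   0.92 0.85] F [-0.1 -0.1 -0.3] op 0.597
```

View pics/s5.png

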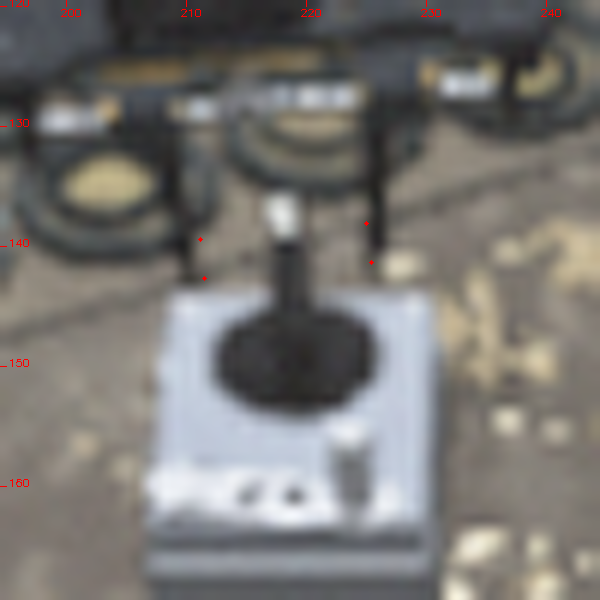

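Fingers at (210,143) and (225.5,141) straddle the bar at (218,140). I'll descend and grip.

>>> jog_arm(deltas=[18,0,0,0,0,0,0.6,18,0,0,0,0,0,0.6,0,0,0,0,0,0,0.0,0,0,0,0,0,0,0.0,0,0,0,0,0,0,0.0,0,0,0,0,0,0,0.0])

```text
t: 3.18
eef_pos: [531.5, 390.9, 265.4]
tcp_rot: [2.479, 1.56, 0.591]
ft_force: [-0.1, -0.6, -0.1]
opening: 0.236
```

```bash
python3 chk.py s6.png 195 120 245 170 12
```

```text
t 3.17 g [533.1 392.   94.4] x [ 0.009  0.006 -1.   ] yawY -0.317 q [0.53 0.69 1.6  0.   0.84 0.85] F [-0.1 -0.6 -0.1] op 0.236
```

View pics/s6.png

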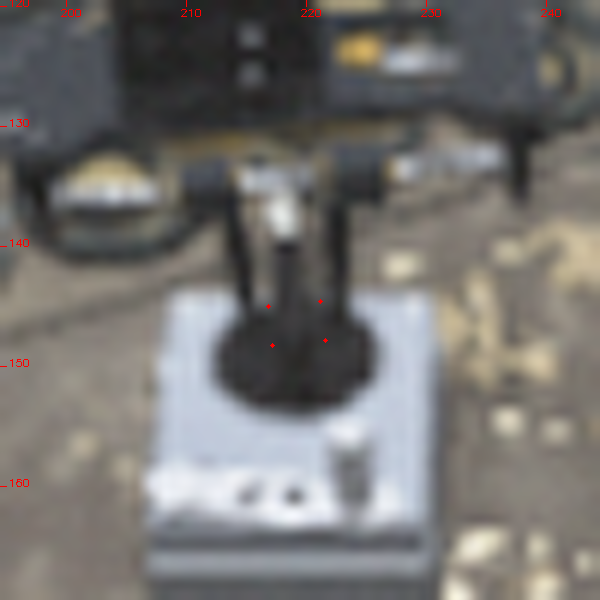

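>>> jog_arm(deltas=[0,0,0,0,0,0,0.0,0,0,0,0,0,0,0.0])

```text
t: 3.48
eef_pos: [531.4, 391.0, 265.5]
tcp_rot: [2.496, 1.56, 0.608]
ft_force: [1.5, 0.1, -1.8]
opening: 0.148
```

```bash
python3 chk.py s7.png 195 120 245 170 12
```

```text
t 3.48 g [532.9 392.   94.5] x [ 0.009  0.006 -1.   ] yawY -0.317 q [0.53 0.69 1.6  0.   0.84 0.85] F [ 1.5  0.1 -1.8] op 0.148
```

View pics/s7.png

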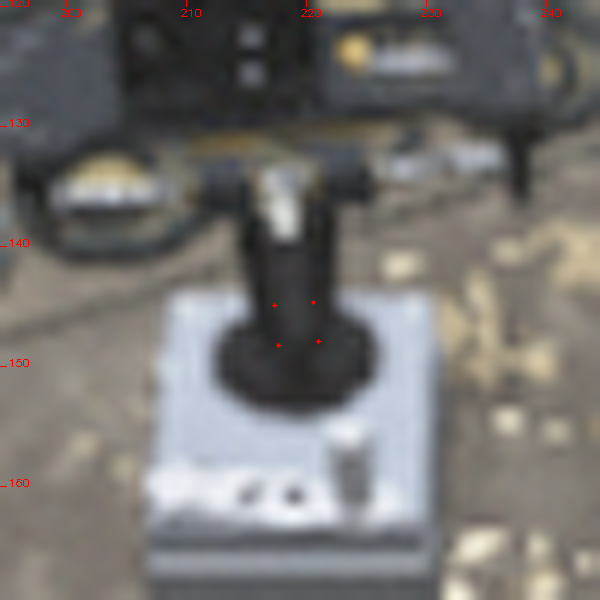

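Gripped (14 mm). Turning counter-clockwise by small steps.

>>> jog_arm(deltas=[0,0,0,-0.16,0,0,0.0,0,0,0,-0.16,0,0,0.0,0,0,0,-0.16,0,0,0.0,0,0,0,-0.16,0,0,0.0])

```text
t: 4.03
eef_pos: [532.1, 390.7, 265.5]
tcp_rot: [1.874, 1.559, 0.642]
ft_force: [2.1, 0.7, -1.6]
opening: 0.147
```

```bash
python3 -c "
from h import *
show();print(env.state()['moment'])"
```

```text
t 4.03 g [533.8 392.   94.5] x [ 0.01   0.007 -1.   ] yawY 0.339 q [0.53 0.69 1.6  0.   0.84 0.19] F [ 2.1  0.7 -1.6] op 0.147
[ 0.25119997  0.31829081 -0.14903226]
```

>>> jog_arm(deltas=[0,0,0,-0.16,0,0,0.0,0,0,0,-0.16,0,0,0.0,0,0,0,-0.16,0,0,0.0,0,0,0,-0.1,0,0,0.0])

```text
t: 4.53
eef_pos: [532.7, 390.9, 265.5]
tcp_rot: [1.36, 1.557, 0.726]
ft_force: [1.8, 1.6, -1.3]
opening: 0.146
```

```bash
python3 -c "
from h import *
show();print(env.state()['moment'])"
```

```text
t 4.53 g [534.4 392.5  94.5] x [ 0.01   0.009 -1.   ] yawY 0.937 q [ 0.53  0.69  1.59  0.    0.84 -0.41] F [ 1.8  1.6 -1.3] op 0.146
[ 0.04907068  0.48006532 -0.17288802]
```

>>> jog_arm(deltas=[0,0,0,-0.06,0,0,0.0,0,0,0,-0.04,0,0,0.0])

```text
t: 4.78
eef_pos: [532.8, 391.0, 265.5]
tcp_rot: [1.362, 1.557, 0.829]
ft_force: [4.2, -2.9, -1.9]
opening: 0.159
```

```bash
python3 -c "
from h import *
show();print(env.state()['moment'])"; python3 chk.py s8.png 190 120 250 175 12
```

```text
t 4.78 g [534.4 392.7  94.5] x [ 0.009  0.01  -1.   ] yawY 1.038 q [ 0.53  0.69  1.59  0.01  0.84 -0.51] F [ 4.2 -2.9 -1.9] op 0.159
[-0.69810068 -0.40684419 -0.77958375]
t 4.78 g [534.4 392.7  94.5] x [ 0.009  0.01  -1.   ] yawY 1.038 q [ 0.53  0.69  1.59  0.01  0.84 -0.51] F [ 4.2 -2.9 -1.9] op 0.159
```

View pics/s8.png

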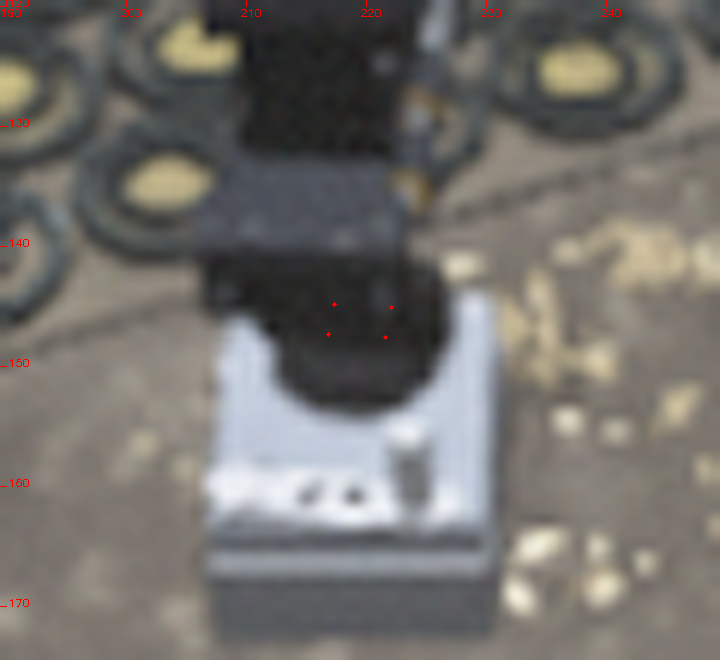

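>>> jog_arm(deltas=[0,0,0,0.05,0,0,0.4,0,0,0,0,0,0,0.4,0,0,0,0,0,0,0.4,-30,0,0,0,0,0,0.4,-30,0,0,0,0,0,0.3,0,0,0,0,0,0,0.3])

```text
t: 5.58
eef_pos: [532.4, 390.3, 326.9]
tcp_rot: [1.341, 1.557, 0.761]
ft_force: [-0.3, -0.5, -0.3]
opening: 0.31
```

```bash
python3 - <<'E'
from h import *
show();t=cam("top");s=cam("scene");crop(t,"t9.png",140,180,190,230,12);crop(s,"s9.png",195,125,245,175,12)
print(proj(t,[[525,319,99],[519.3,311.4,99],[525,319,65]]),proj(s,[[525,319,99],[534,392,106]]))
E
```

```text
t 5.58 g [534.1 391.8 155.9] x [ 0.01   0.009 -1.   ] yawY 0.991 q [ 0.53  0.62  1.55  0.    0.96 -0.46] F [-0.3 -0.5 -0.3] op 0.310
[[171.14210519 198.93400436]
 [173.32383    200.57888712]
 [173.11536451 199.7598923 ]] [[224.05660311 153.8884277 ]
 [218.95867709 140.9151049 ]]
```

View pics/t9.png

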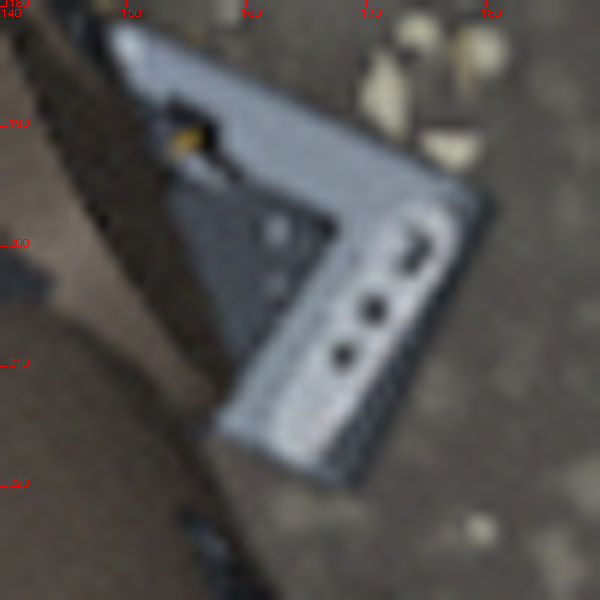

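View pics/s9.png

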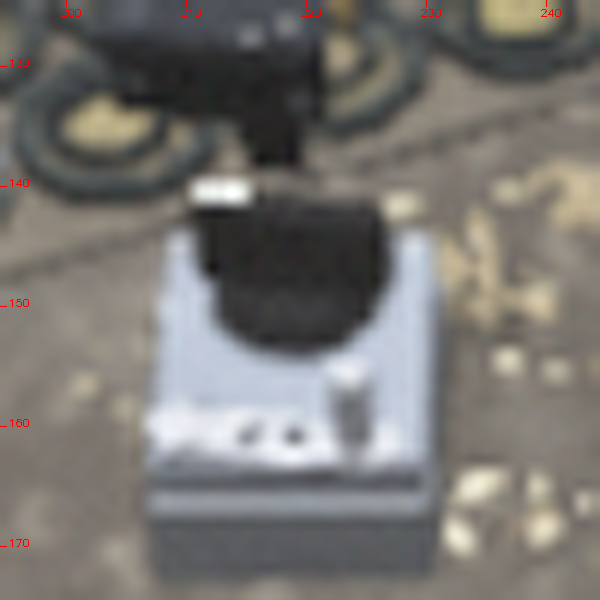

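```bash
python3 - <<'E'
from h import *
t=cam("top");s=cam("scene")
b=np.array([.4,-1.0])
print("pin top",atz(s,np.array([[223.5,155.7]])+b,99)," pin base(front) ",atz(s,np.array([[223.8,162.3]])+b,65))
print("pivot s",atz(s,np.array([[209.3,159.7]])+b,67),"top strip low end",atz(t,[[164.5,215.5]],65))
s2=s
crop(s,"s10.png",203,150,235,172,22); crop(t,"t10.png",158,190,184,224,20)
E
```

```text
pin top [[522.58942061 314.97399759  99.        ]]  pin base(front)  [[520.85250598 312.39902576  65.        ]]
pivot s [[472.96874298 350.12065649  67.        ]] top strip low end [[470.00730097 348.6761305   65.        ]]
```

View pics/s10.png

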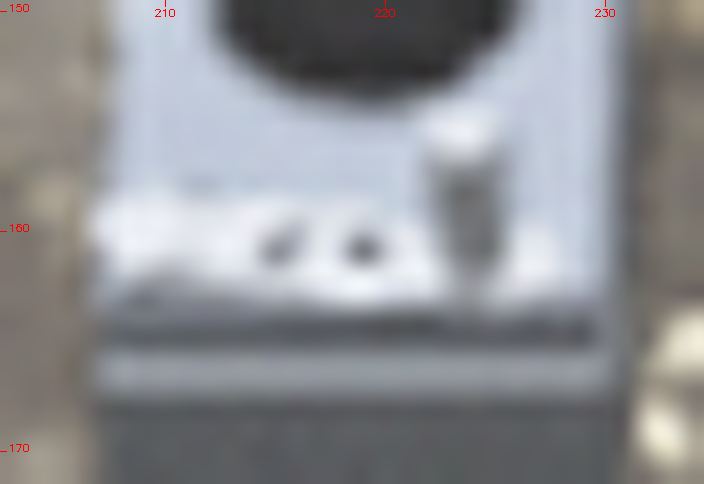

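View pics/t10.png

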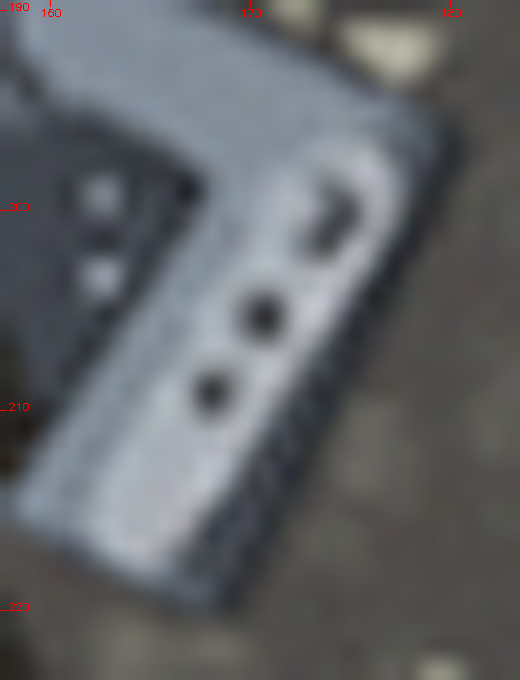

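```bash
python3 -c "
from h import *
plan([(522.5,315.5,140,.99,3)],.4)"
```

```text
[4.2, np.float64(-23.0), np.float64(10.9), np.float64(0.0), 0, 0, 0.4]
[4.2, np.float64(-23.0), np.float64(10.9), np.float64(0.0), 0, 0, 0.4]
[4.2, np.float64(-23.0), np.float64(10.9), np.float64(0.0), 0, 0, 0.4]
```

>>> jog_arm(deltas=[5,-24,11,0,0,0,0.4,5,-24,11,0,0,0,0.4,5,-23,11,0,0,0,0.4,0,0,0,0,0,0,0.4])

```text
t: 6.28
eef_pos: [520.1, 310.9, 303.3]
tcp_rot: [2.272, 1.567, 1.693]
ft_force: [-0.7, 0.1, 0.6]
opening: 0.399
```

```bash
python3 chk.py s11.png 195 125 245 175 12;python3 chk.py t11.png 150 180 200 230 12 top
python3 -c "
from h import *
plan([(522.5,315.5,120,.99,1)],.4)"
```

```text
t 6.28 g [520.  311.5 132.3] x [-0.     0.004 -1.   ] yawY 0.992 q [ 0.43  0.58  1.71  0.01  0.85 -0.57] F [-0.7  0.1  0.6] op 0.399
t 6.33 g [520.4 312.4 132.5] x [ 0.     0.004 -1.   ] yawY 0.992 q [ 0.43  0.58  1.71  0.01  0.85 -0.57] F [ 0.2  0.8 -0.3] op 0.401
[12.9, np.float64(3.1), np.float64(0.3), np.float64(0.003), 0, 0, 0.4]
```

View pics/s11.png

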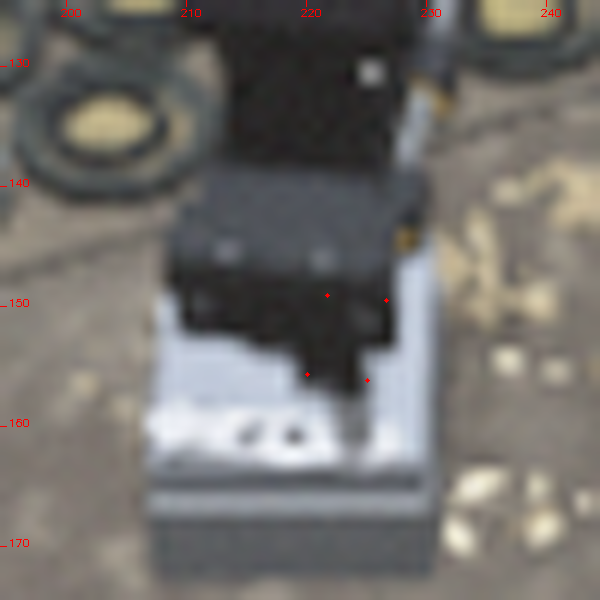

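View pics/t11.png

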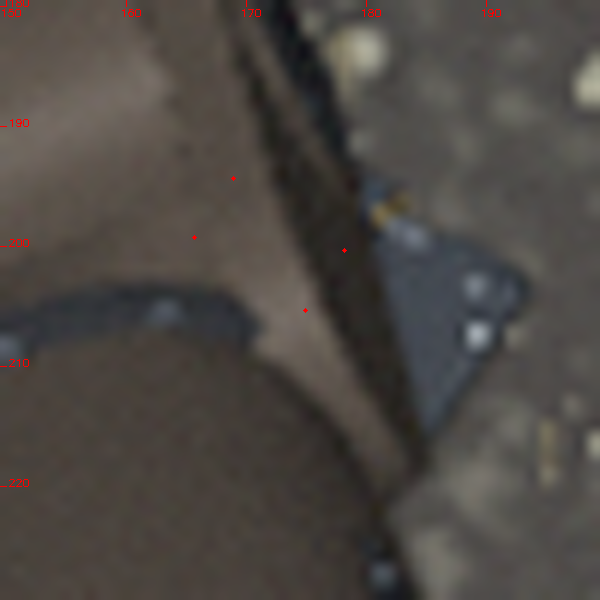

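>>> jog_arm(deltas=[8,3,0,0,0,0,0.4,14,0,0,0,0,0,0.4])

```text
t: 6.62
eef_pos: [522.4, 316.5, 281.4]
tcp_rot: [1.657, 1.564, 1.081]
ft_force: [0.1, 0.5, 0.2]
opening: 0.404
```

```bash
python3 chk.py s12.png 195 125 245 175 12
```

```text
t 6.62 g [522.9 317.5 110.4] x [ 0.003  0.006 -1.   ] yawY 0.994 q [ 0.44  0.61  1.71  0.01  0.81 -0.56] F [0.1 0.5 0.2] op 0.404
```

View pics/s12.png

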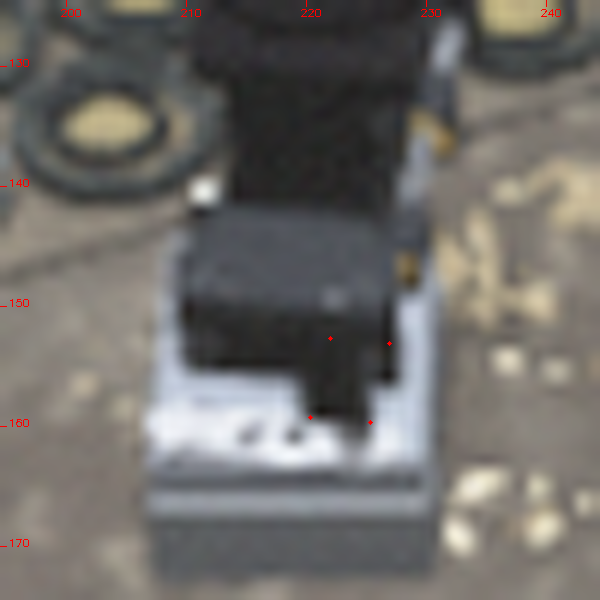

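>>> jog_arm(deltas=[17,-1,0,0,0,0,0.3,0,0,0,0,0,0,0.3])

```text
t: 6.92
eef_pos: [521.2, 316.1, 260.3]
tcp_rot: [2.538, 1.567, 1.963]
ft_force: [0.4, 1.4, -1.0]
opening: 0.308
```

```bash
python3 chk.py s13.png 195 125 245 175 12; python3 - <<'E'
from h import *
# arc about pivot, jaw yaw = hasp yaw + pi/2
way=[]
for k in range(1,11):
    h=-.58-.14*k
    way.append((471.5+60*np.cos(h),349+60*np.sin(h),92,h+np.pi/2,1))
plan(way,.3)
E
```

```text
t 6.92 g [520.9 316.7  89.3] x [-0.002  0.004 -1.   ] yawY 0.995 q [ 0.44  0.64  1.73  0.01  0.77 -0.56] F [ 0.4  1.4 -1. ] op 0.308
[-1.9, np.float64(-8.9), np.float64(0.1), np.float64(0.144), 0, 0, 0.3]
[-0.0, np.float64(-8.4), np.float64(-0.6), np.float64(0.14), 0, 0, 0.3]
[-0.0, np.float64(-8.4), np.float64(-0.6), np.float64(0.14), 0, 0, 0.3]
[-0.0, np.float64(-8.4), np.float64(-0.6), np.float64(0.14), 0, 0, 0.3]
[-0.0, np.float64(-8.4), np.float64(-0.6), np.float64(0.14), 0, 0, 0.3]
[-0.0, np.float64(-8.4), np.float64(-0.6), np.float64(0.14), 0, 0, 0.3]
[-0.0, np.float64(-8.4), np.float64(-0.6), np.float64(0.14), 0, 0, 0.3]
[-0.0, np.float64(-8.4), np.float64(-0.6), np.float64(0.14), 0, 0, 0.3]
[-0.0, np.float64(-8.4), np.float64(-0.6), np.float64(0.14), 0, 0, 0.3]
[-0.0, np.float64(-8.4), np.float64(-0.6), np.float64(0.14), 0, 0, 0.3]
```

View pics/s13.png

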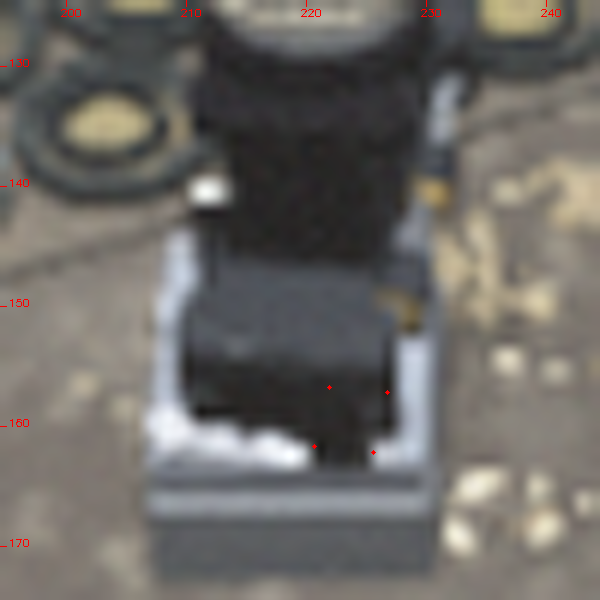

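>>> jog_arm(deltas=[-2,-9,0,0.14,0,0,0.3,0,-8.5,-0.5,0.14,0,0,0.3,0,-8.5,-0.5,0.14,0,0,0.3,0,-8.5,-0.5,0.14,0,0,0.3])

```text
t: 7.48
eef_pos: [496.8, 293.8, 265.4]
tcp_rot: [2.125, 1.563, 0.973]
ft_force: [0.8, 1.3, -1.2]
opening: 0.3
```

```bash
python3 chk.py s14.png 195 125 245 175 12; python3 - <<'E'
from h import *
s,p,R=pose();g=p+171*R[:,0];d=g[:2]-[471.5,349];print(np.hypot(*d),np.arctan2(d[1],d[0]))
way=[]
for k in range(1,9):
    h=np.arctan2(d[1],d[0])-.13*k
    way.append((471.5+60*np.cos(h),349+60*np.sin(h),91,h+np.pi/2,1))
plan(way,.3)
E
```

```text
t 7.47 g [497.6 294.9  94.4] x [ 0.005  0.007 -1.   ] yawY 0.419 q [ 0.42  0.6   1.81  0.01  0.72 -0.  ] F [ 0.8  1.3 -1.2] op 0.300
60.02119185192357 -1.1367725824231012
[3.4, np.float64(-7.8), np.float64(-0.4), np.float64(0.108), 0, 0, 0.3]
[-0.0, np.float64(-7.8), np.float64(-0.5), np.float64(0.13), 0, 0, 0.3]
[-0.0, np.float64(-7.8), np.float64(-0.5), np.float64(0.13), 0, 0, 0.3]
[-0.0, np.float64(-7.8), np.float64(-0.5), np.float64(0.13), 0, 0, 0.3]
[-0.0, np.float64(-7.8), np.float64(-0.5), np.float64(0.13), 0, 0, 0.3]
[-0.0, np.float64(-7.8), np.float64(-0.5), np.float64(0.13), 0, 0, 0.3]
[-0.0, np.float64(-7.8), np.float64(-0.5), np.float64(0.13), 0, 0, 0.3]
[-0.0, np.float64(-7.8), np.float64(-0.5), np.float64(0.13), 0, 0, 0.3]
```

View pics/s14.png

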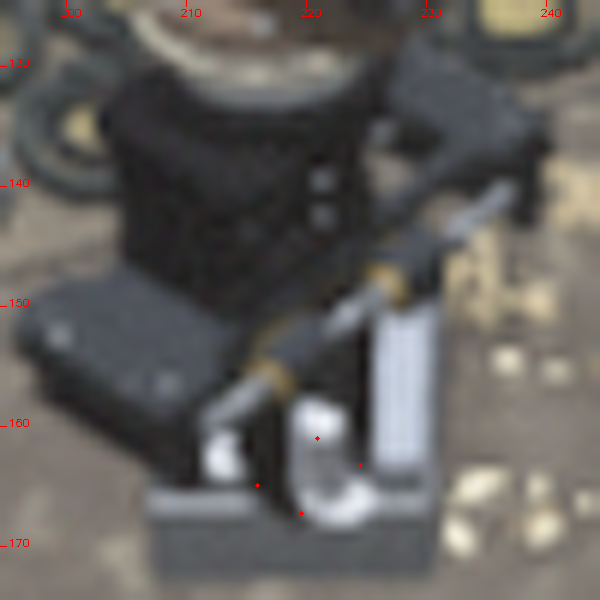

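Pin (220.5,160) is between the fingers and following. Continuing.

>>> jog_arm(deltas=[3,-8,-0.5,0.11,0,0,0.3,0,-8,-0.5,0.13,0,0,0.3,0,-8,-0.5,0.13,0,0,0.3,0,-8,-0.5,0.13,0,0,0.3,0,-8,-0.5,0.13,0,0,0.3])

```text
t: 8.15
eef_pos: [458.1, 290.1, 265.3]
tcp_rot: [2.48, 1.556, 0.684]
ft_force: [1.3, -0.8, -0.7]
opening: 0.3
```

```bash
python3 chk.py s15.png 195 130 245 180 12; python3 - <<'E'
from h import *
s,p,R=pose();g=p+171*R[:,0];d=g[:2]-[471.5,349];print(np.hypot(*d),np.arctan2(d[1],d[0]))
E
```

```text
t 8.15 g [460.  291.7  94.3] x [ 0.011  0.009 -1.   ] yawY -0.225 q [0.44 0.56 1.9  0.01 0.67 0.66] F [ 1.3 -0.8 -0.7] op 0.300
58.52246524521558 -1.7840773735468525
```

View pics/s15.png

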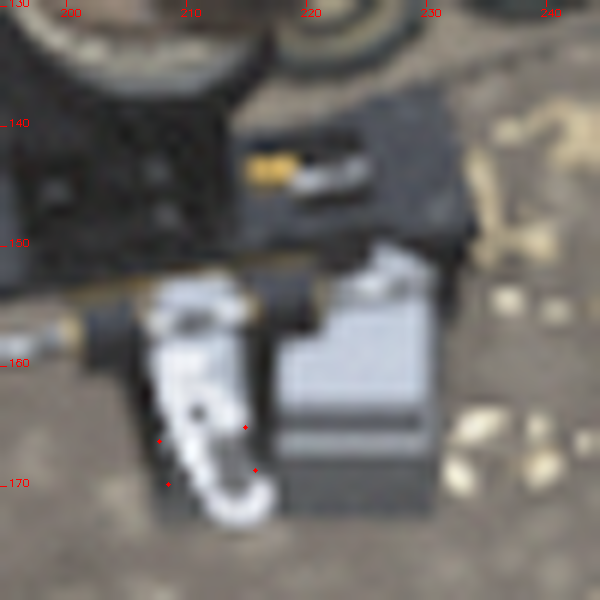

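>>> jog_arm(deltas=[2,-8,0,0.11,0,0,0.3,0,-7,0,0.11,0,0,0.3,0,-5,0,0.06,0,0,0.3])

```text
t: 8.57
eef_pos: [440.4, 296.9, 264.9]
tcp_rot: [2.594, 1.55, 0.517]
ft_force: [25.2, -22.5, -11.1]
opening: 0.3
```

```bash
python3 chk.py s16.png 185 130 245 180 12; python3 - <<'E'
from h import *
s,p,R=pose();g=p+171*R[:,0];d=g[:2]-[471.5,349];print(np.hypot(*d),np.arctan2(d[1],d[0]))
E
```

```text
t 8.57 g [443.4 298.6  93.9] x [ 0.018  0.01  -1.   ] yawY -0.506 q [0.47 0.55 1.93 0.   0.64 0.97] F [ 25.2 -22.5 -11.1] op 0.300
57.722643682810954 -2.072252254183474
```

View pics/s16.png

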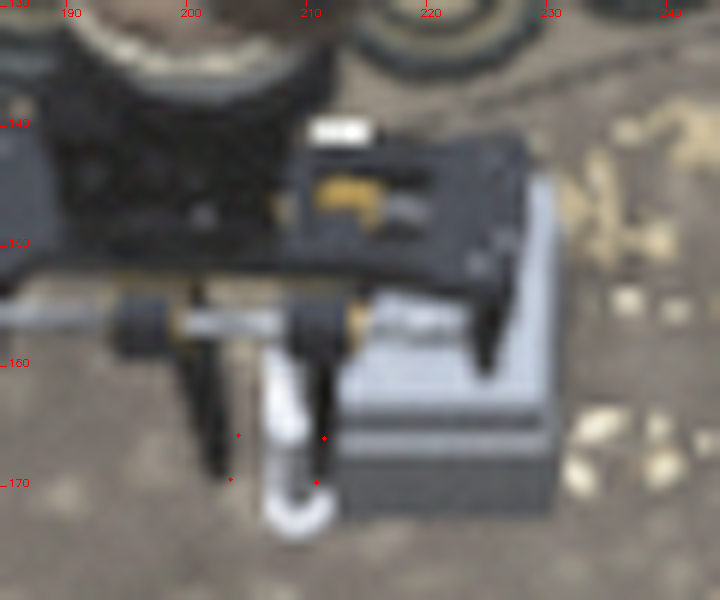

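At the stop (force rose). Back off and lift.

>>> jog_arm(deltas=[0,6,0,0,0,0,0.35,0,0,0,0,0,0,0.4,-30,0,0,0,0,0,0.4,-50,0,0,0,0,0,1,-50,0,0,0,0,0,1,0,0,0,0,0,0,1])

```text
t: 9.38
eef_pos: [444.1, 293.1, 399.7]
tcp_rot: [2.584, 1.55, 0.519]
ft_force: [-0.5, -0.4, -0.8]
opening: 0.659
```

```bash
python3 - <<'E'
from h import *
show()
t=cam("top");s=cam("scene");crop(t,"t17.png",130,170,300,240,4);crop(s,"s17.png",195,130,245,180,12)
E
```

```text
t 9.38 g [447.1 294.8 228.7] x [ 0.018  0.01  -1.   ] yawY -0.494 q [0.46 0.36 1.8  0.   0.96 0.95] F [-0.5 -0.4 -0.8] op 0.659
```

View pics/s17.png

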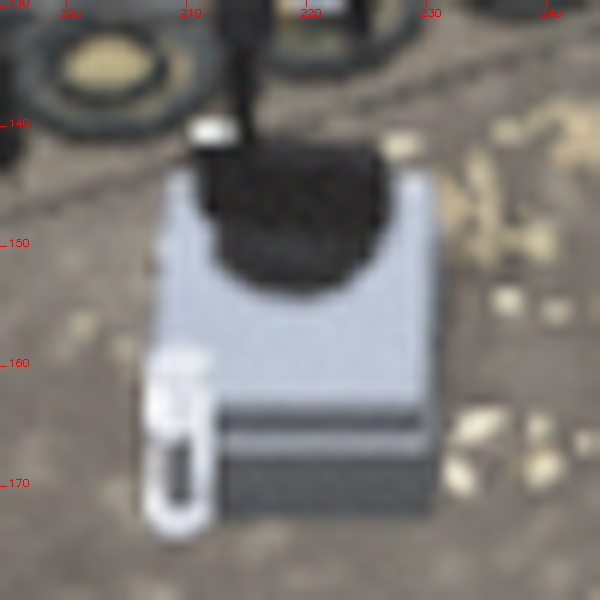

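View pics/t17.png

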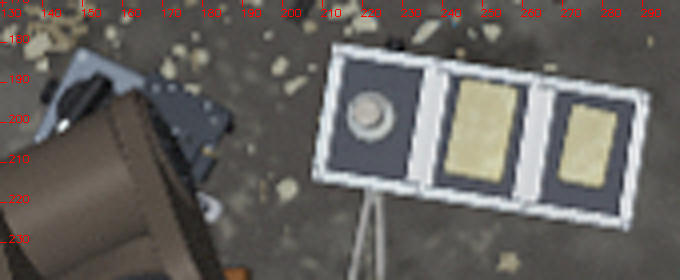

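Hasp now stands out at (209,165), perpendicular to the front edge, and the bar is across (210–226,141): both steps done. Next the small block.

```bash
sed -i 's/float(round(-d\[2\],1)),round(d\[0\]\*c+d\[1\]\*s_,1),round(d\[0\]\*s_-d\[1\]\*c,1),round(-(yn-yw),3)/*[float(round(v,k)) for v,k in((-d[2],1),(d[0]*c+d[1]*s_,1),(d[0]*s_-d[1]*c,1),(-(yn-yw),3))]/' h.py; python3 -c "
from h import *
plan([(501,-45,190,-1.74,9)],1)"
```

```text
[3.9, 23.3, 30.3, 0.138, 0, 0, 1]
[3.9, 27.2, 26.8, 0.138, 0, 0, 1]
[3.9, 30.7, 22.8, 0.138, 0, 0, 1]
[3.9, 33.5, 18.3, 0.138, 0, 0, 1]
[3.9, 35.7, 13.5, 0.138, 0, 0, 1]
[3.9, 37.2, 8.5, 0.138, 0, 0, 1]
[3.9, 38.0, 3.3, 0.138, 0, 0, 1]
[3.9, 38.1, -2.0, 0.138, 0, 0, 1]
[3.9, 37.5, -7.3, 0.138, 0, 0, 1]
```

>>> jog_arm(deltas=[4,23,30,0.14,-0.017,-0.011,1,4,27,27,0.14,0,0,1,4,31,23,0.14,0,0,1,4,34,18,0.14,0,0,1,4,36,14,0.14,0,0,1,4,37,8,0.14,0,0,1,4,38,3,0.14,0,0,1,4,38,-2,0.14,0,0,1,4,36,-7,0.14,0,0,1,0,0,0,0,0,0,1])

```text
t: 10.72
eef_pos: [491.8, -55.7, 344.0]
tcp_rot: [0.226, 1.539, -3.131]
ft_force: [0.2, 1.1, 0.3]
opening: 0.998
```

```bash
python3 chk.py s18.png 215 170 295 255 8; python3 chk.py t18.png 200 160 310 240 7 top
```

```text
t 10.72 g [486.3 -55.7 173.1] x [-0.032 -0.    -0.999] yawY -1.786 q [-0.24  0.39  1.94 -0.01  0.85  1.55] F [0.2 1.1 0.3] op 0.998
t 10.78 g [486.  -54.7 173.2] x [-0.032 -0.    -0.999] yawY -1.784 q [-0.24  0.39  1.94 -0.01  0.85  1.55] F [-0.3  0.7 -0.3] op 1.002
```

View pics/s18.png

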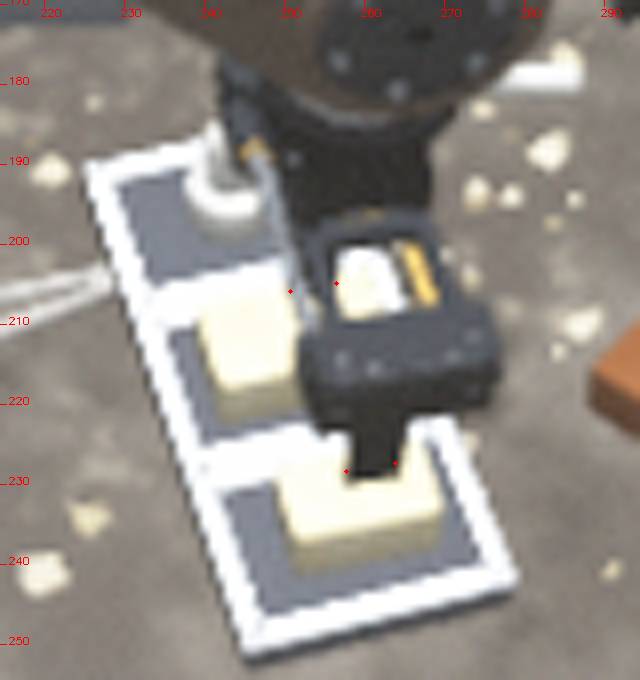

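View pics/t18.png

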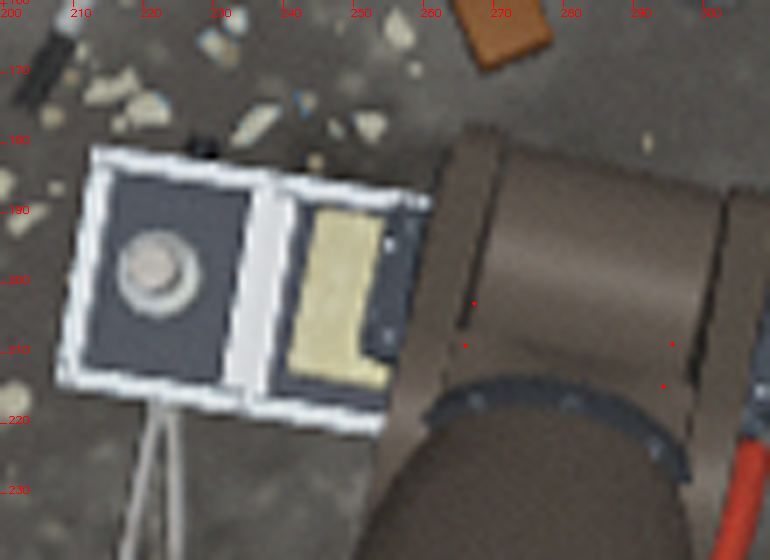

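```bash
cat >> h.py <<'E'
def level():
    s,p,R=pose();x=R[:,0];w=np.array([-x[1],x[0],0]);print("level turn",np.round(R.T@w,3))
E
python3 -c "
from h import *
t=cam('top');s=cam('scene');b=np.array([.4,-1.])
print(atz(s,np.array([[252.1,211.1],[259.6,231.1]])+b,56))
level()
s_,p,R=pose()
print(proj(s,[p+190*R[:,0]+R[:,1]*(s_['opening']*47.5+12)+R[:,2]*w for w in(-10,10)]))
plan([(501,-45.5,120,-1.755,2)],1)
"
```

```text
[[517.03453221  43.86802957  56.        ]
 [501.6455324  -47.19276716  56.        ]]
level turn [-0.     0.03  -0.007]
[[264.8604689  229.73922645]
 [258.79637667 230.88653594]]
[27.2, -5.3, -6.3, -0.013, 0, 0, 1]
[27.2, -5.2, -6.4, -0.013, 0, 0, 1]
```

>>> jog_arm(deltas=[0,0,0,0,0.03,-0.007,1,0,0,0,0,0,0,1])

```text
t: 11.18
eef_pos: [491.5, -51.7, 345.3]
tcp_rot: [-2.92, 1.568, 0.016]
ft_force: [0.7, -0.1, 0.3]
opening: 0.999
```

```bash
python3 -c "
from h import *
show();level();plan([(501,-46,95,-1.755,2)],1)"
```

```text
t 11.18 g [492.  -51.7 174.3] x [ 0.003  0.    -1.   ] yawY -1.777 q [-0.24  0.38  1.94  0.    0.81  1.54] F [ 0.7 -0.1  0.3] op 0.999
level turn [-0.    -0.003  0.001]
[39.6, -3.7, -3.8, -0.011, 0, 0, 1]
[39.6, -3.6, -3.9, -0.011, 0, 0, 1]
```

>>> jog_arm(deltas=[40,-4,-4,-0.011,0,0,1,38,-4,-4,-0.011,0,0,1,0,0,0,0,0,0,1])

```text
t: 11.55
eef_pos: [501.6, -44.2, 266.9]
tcp_rot: [-3.073, 1.565, -0.113]
ft_force: [0.5, -0.5, 0.3]
opening: 0.999
```

```bash
python3 chk.py s19.png 215 170 295 255 8;python3 -c "
from h import *
level();plan([(501,-46,51,-1.755,2)],1)"
```

```text
t 11.55 g [502.7 -44.3  95.9] x [ 0.006 -0.001 -1.   ] yawY -1.752 q [-0.22  0.52  1.99  0.    0.62  1.53] F [ 0.5 -0.5  0.3] op 0.999
level turn [-0.    -0.008  0.   ]
[23.1, 0.9, 0.9, 0.001, 0, 0, 1]
[23.1, 0.9, 0.9, 0.001, 0, 0, 1]
```

View pics/s19.png

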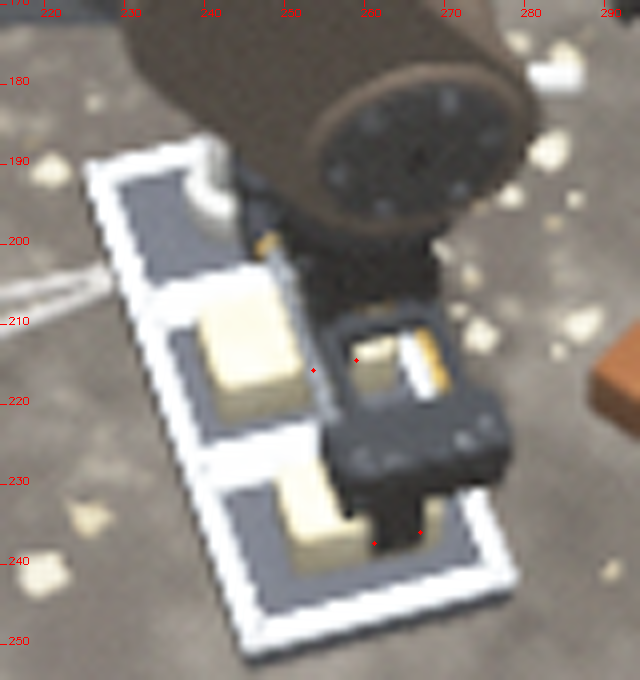

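```bash
python3 -c "
from fit import *
s=cam('scene')
for c in((501,-46),(495,-48)):
  print(proj(s,tw([*c,-.185],[[-34,-21,22],[34,-21,22],[-34,-21,56]])))
"; python3 chk.py s20.png 245 220 275 245 20
```

```text
[[251.90259506 242.30447015]
 [270.34177499 237.99770273]
 [251.92651584 236.90249206]]
[[250.61880726 243.36936616]
 [269.1097139  239.04463556]
 [250.61716135 237.97692356]]
t 11.65 g [503.6 -44.8  98.1] x [ 0.01  -0.002 -1.   ] yawY -1.752 q [-0.22  0.52  1.99  0.    0.63  1.53] F [0.  0.2 0.2] op 0.994
```

View pics/s20.png

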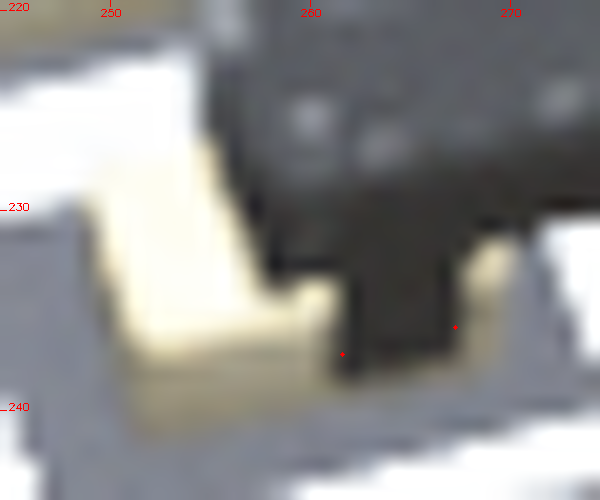

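>>> jog_arm(deltas=[23,0,1,0,-0.008,0,1,22,0,1,0,0,0,1,0,0,0,0,0,0,1])

```text
t: 12.08
eef_pos: [501.0, -44.6, 228.6]
tcp_rot: [3.133, 1.56, -0.191]
ft_force: [0.8, -0.6, 0.5]
opening: 0.997
```

```bash
python3 chk.py s21.png 225 190 285 250 11
```

```text
t 12.07 g [502.9 -45.   57.6] x [ 0.011 -0.002 -1.   ] yawY -1.753 q [-0.22  0.59  2.02  0.    0.53  1.53] F [ 0.8 -0.6  0.5] op 0.997
```

View pics/s21.png

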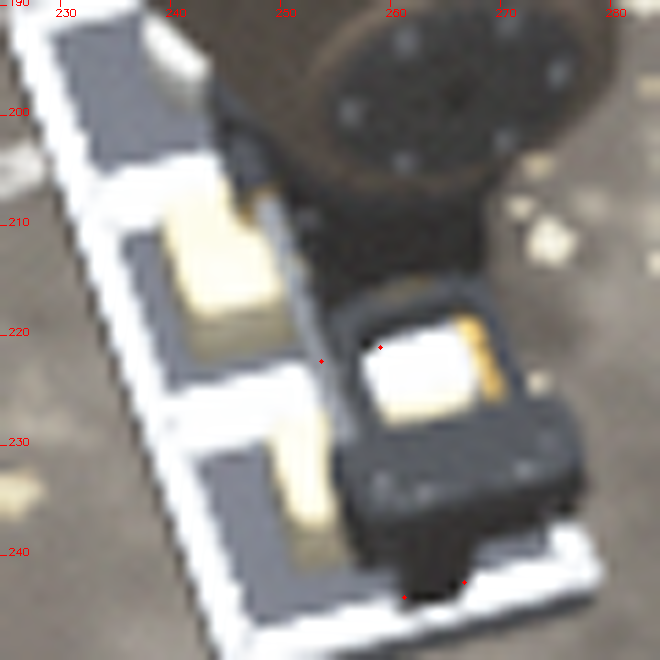

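>>> jog_arm(deltas=[5.5,0,0,0,0,0,0.8,0,0,0,0,0,0,0.0,0,0,0,0,0,0,0.0,0,0,0,0,0,0,0.0,0,0,0,0,0,0,0.0,0,0,0,0,0,0,0.0,0,0,0,0,0,0,0.0,0,0,0,0,0,0,0.0])

```text
t: 13.12
eef_pos: [501.8, -44.8, 226.5]
tcp_rot: [3.123, 1.554, -0.201]
ft_force: [0.4, -0.2, 1.2]
opening: 0.433
```

```bash
python3 -c "
from h import *
show()"
```

```text
t 13.12 g [504.6 -45.4  55.5] x [ 0.017 -0.003 -1.   ] yawY -1.753 q [-0.22  0.59  2.02  0.    0.52  1.53] F [ 0.4 -0.2  1.2] op 0.433
```

```bash
python3 - <<'E'
import cv2
im=cv2.imread("pics/top0.png");cv2.imwrite("pics/tz.png",cv2.resize(im[125:195,200:300],None,fx=8,fy=8,interpolation=2))
from h import *
t=cam("top");s=cam("scene")
print(proj(t,[[632,60,0],[640,75,0],[632,100,0],[640,30,0]]))
o1,v1=ray(t,[[327,158]]);o2,v2=ray(s,[[318,173.5]]);v1=v1[0]/np.linalg.norm(v1);v2=v2[0]/np.linalg.norm(v2)
A=np.c_[v1,-v2];x=np.linalg.lstsq(A,o2-o1,rcond=None)[0];print(o1+v1*x[0],o2+v2*x[1])
E
```

```text
[[247.62242051 171.61482001]
 [243.51378061 169.47550706]
 [236.67910653 171.6915161 ]
 [255.82482626 169.39022022]]
[ 607.46641748 -172.37112595  415.24307082] [ 605.4368857  -171.32002554  414.73730128]
```

View pics/tz.png

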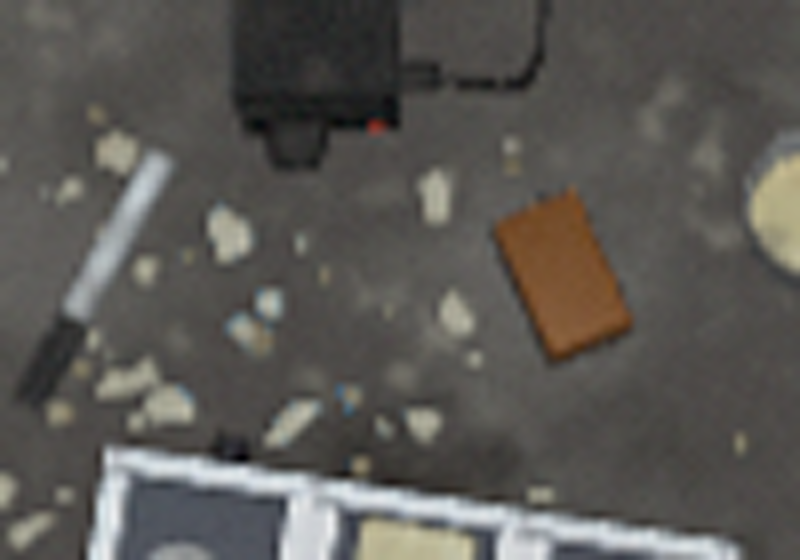

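Spot behind the plate at top pixel (247,171) → about (638,62) is free of objects (only small wax chips). Lift and carry there.

>>> jog_arm(deltas=[-20,0,0,0,-0.012,0,0,-25,0,0,0,-0.008,0,0,-20,0,0,0,0,0,0])

```text
t: 13.6
eef_pos: [501.2, -44.7, 291.6]
tcp_rot: [0.02, 1.563, 2.979]
ft_force: [1.1, -0.1, -0.1]
opening: 0.444
```

```bash
python3 chk.py s22.png 225 160 295 250 7;python3 -c "
from h import *
level();plan([(638,62,115,-1.755,6)],0)"
```

```text
t 13.60 g [499.9 -44.5 120.6] x [-0.008  0.001 -1.   ] yawY -1.753 q [-0.22  0.48  1.97 -0.    0.7   1.53] F [ 1.1 -0.1 -0.1] op 0.444
level turn [ 0.     0.005 -0.   ]
[1.3, -21.6, -19.3, 0.0, 0, 0, 0]
[1.3, -21.6, -19.3, 0.0, 0, 0, 0]
[1.3, -21.6, -19.3, 0.0, 0, 0, 0]
[1.3, -21.6, -19.3, 0.0, 0, 0, 0]
[1.3, -21.6, -19.3, 0.0, 0, 0, 0]
[1.3, -21.7, -19.3, 0.0, 0, 0, 0]
```

View pics/s22.png

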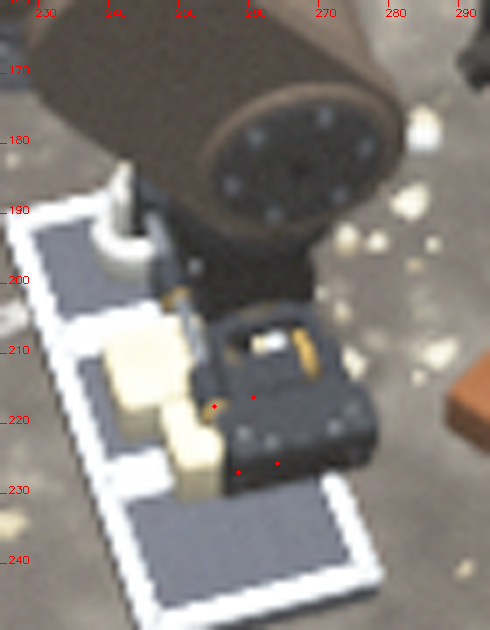

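>>> jog_arm(deltas=[1,-22,-19,0,0,0,0,1,-22,-19,0,0,0,0,1,-22,-19,0,0,0,0,1,-22,-19,0,0,0,0,1,-22,-19,0,0,0,0,1,-22,-19,0,0,0,0,0,0,0,0,0,0,0])

```text
t: 14.52
eef_pos: [641.0, 67.6, 283.0]
tcp_rot: [0.111, 1.564, 3.069]
ft_force: [-0.5, 0.2, -0.0]
opening: 0.437
```

```bash
python3 chk.py s23.png 215 130 305 220 7;python3 -c "
from h import *
level();plan([(638,62,60,-1.755,2)],0)"
```

```text
t 14.53 g [639.8  67.7 112. ] x [-0.007  0.    -1.   ] yawY -1.754 q [0.   0.65 1.62 0.   0.88 1.76] F [-0.5  0.2 -0. ] op 0.437
level turn [-0.     0.008 -0.001]
[26.0, 2.6, -0.0, 0.0, 0, 0, 0]
[26.0, 2.6, -0.0, 0.0, 0, 0, 0]
```

View pics/s23.png

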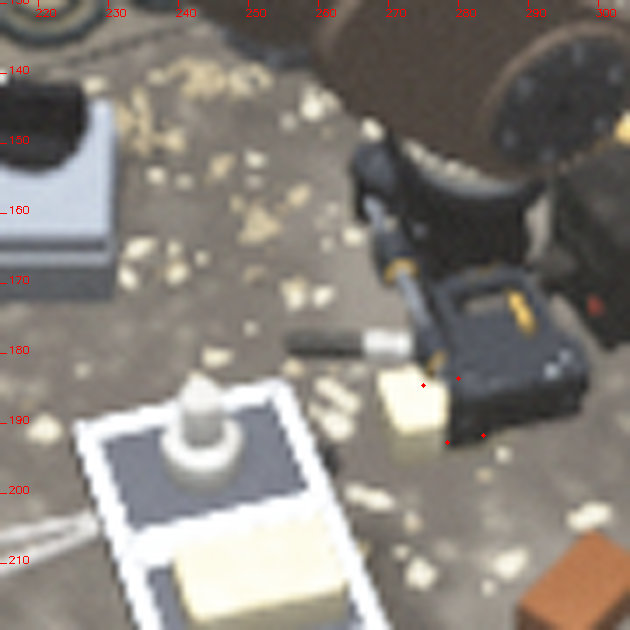

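>>> jog_arm(deltas=[25,2,0,0,0.008,0,0,25,2,0,0,0,0,0,15,2,0,0,0,0,0,0,0,0,0,0,0,0])

```text
t: 15.08
eef_pos: [636.8, 58.9, 215.9]
tcp_rot: [0.94, 1.569, -2.387]
ft_force: [-0.1, -0.6, -1.5]
opening: 0.437
```

```bash
python3 -c "
from h import *
show();level()"
```

```text
t 15.07 g [636.5  58.7  44.9] x [-0.001 -0.001 -1.   ] yawY -1.756 q [-0.01  0.73  1.67 -0.    0.73  1.75] F [-0.1 -0.6 -1.5] op 0.437
level turn [-0.     0.001 -0.002]
```

>>> jog_arm(deltas=[8,0,0,0,0,0,0,2,0,0,0,0,0,0,0,0,0,0,0,0,0])

```text
t: 15.45
eef_pos: [637.0, 58.7, 206.9]
tcp_rot: [2.328, 1.569, -0.999]
ft_force: [0.4, 0.1, -0.4]
opening: 0.439
```

```bash
python3 chk.py s24.png 245 150 305 210 10
```

```text
t 15.45 g [637.1  58.4  35.9] x [ 0.001 -0.001 -1.   ] yawY -1.756 q [-0.01  0.75  1.68 -0.    0.72  1.75] F [ 0.4  0.1 -0.4] op 0.439
```

View pics/s24.png

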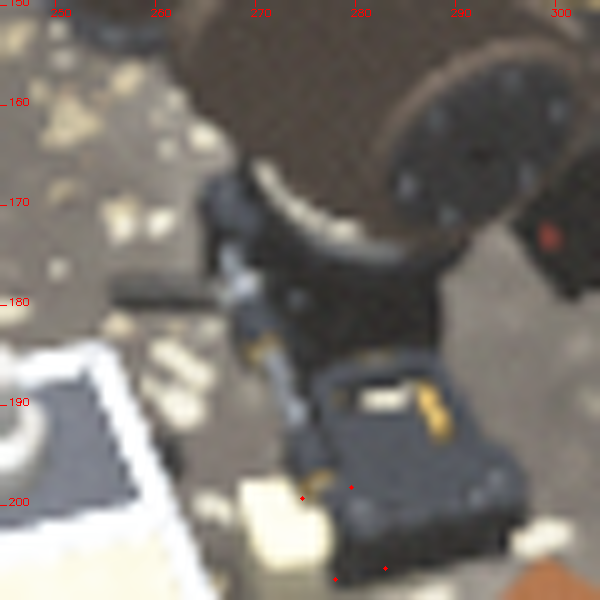

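>>> jog_arm(deltas=[2,0,0,0,0,0,0,1,0,0,0,0,0,0])

```text
t: 15.75
eef_pos: [636.9, 58.8, 204.7]
tcp_rot: [2.559, 1.569, -0.768]
ft_force: [-4.5, -0.4, 8.7]
opening: 0.439
```

```bash
python3 -c "
from h import *
show()"
```

```text
t 15.75 g [637.2  58.5  33.7] x [ 0.001 -0.001 -1.   ] yawY -1.756 q [-0.01  0.75  1.68 -0.    0.71  1.75] F [-4.5 -0.4  8.7] op 0.439
```

Contact (8.7 N up). Release and lift.

>>> jog_arm(deltas=[0,0,0,0,0,0,0.6,0,0,0,0,0,0,0.85,0,0,0,0,0,0,1,0,0,0,0,0,0,1,-25,0,0,0,0,0,1,-50,0,0,0,0,0,1,0,0,0,0,0,0,1])

```text
t: 16.62
eef_pos: [637.1, 58.9, 281.2]
tcp_rot: [2.427, 1.569, -0.9]
ft_force: [-0.4, 0.3, -0.0]
opening: 0.996
```

```bash
python3 chk.py s25.png 235 140 305 220 8;python3 -c "
from h import *
level();plan([(516,46,110,-1.755,5)],1)"
```

```text
t 16.62 g [637.3  58.7 110.2] x [ 0.001 -0.001 -1.   ] yawY -1.756 q [-0.01  0.65  1.64 -0.    0.86  1.75] F [-0.4  0.3 -0. ] op 0.996
level turn [-0.     0.002 -0.002]
[-0.4, 6.9, 23.2, -0.0, 0, 0, 1]
[-0.4, 6.9, 23.2, -0.0, 0, 0, 1]
[-0.4, 6.9, 23.2, -0.0, 0, 0, 1]
[-0.4, 6.9, 23.2, -0.0, 0, 0, 1]
[-0.4, 6.9, 23.2, -0.0, 0, 0, 1]
```

View pics/s25.png

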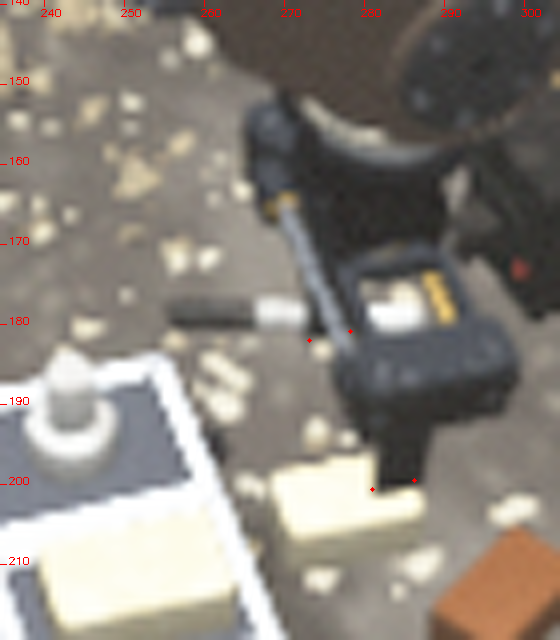

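>>> jog_arm(deltas=[0,7,23,0,0,0,1,0,7,23,0,0,0,1,0,7,23,0,0,0,1,0,7,23,0,0,0,1,0,5,21,0,0,0,1,0,0,0,0,0,0,1])

```text
t: 17.42
eef_pos: [514.4, 46.9, 272.5]
tcp_rot: [0.263, 1.557, -3.064]
ft_force: [-0.5, 0.6, 0.0]
opening: 1.001
```

```bash
python3 chk.py s26.png 220 160 290 240 8;python3 -c "
from fit import *
level();plan([(516,46,57,-1.755,2)],1)
s=cam('scene');print(proj(s,tw([516,46,-.18],[[-42.5,-26,22],[42.5,-26,22],[-42.5,-26,56],[-42.5,26,56]])))
"
```

```text
t 17.43 g [512.1  46.7 101.5] x [-0.013 -0.001 -1.   ] yawY -1.756 q [-0.04  0.52  1.95 -0.    0.68  1.72] F [-0.5  0.6  0. ] op 1.001
level turn [-0.     0.012 -0.003]
[22.3, 0.1, -1.5, -0.001, 0, 0, 1]
[22.3, 0.1, -1.5, -0.001, 0, 0, 1]
[[242.71856683 223.36991388]
 [264.92133501 218.3219711 ]
 [242.56693633 217.81206818]
 [238.94767861 206.86729335]]
```

View pics/s26.png

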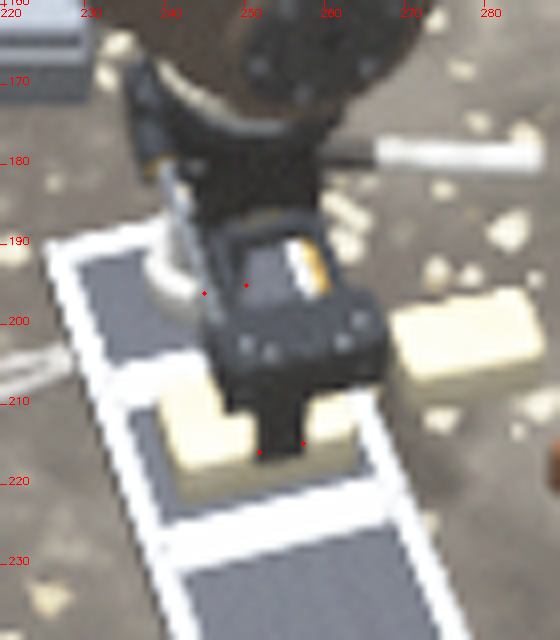

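>>> jog_arm(deltas=[20,0,-1,0,0.012,-0.003,1,20,0,-1,0,0,0,1,4,0,0,0,0,0,1])

```text
t: 17.9
eef_pos: [520.3, 46.5, 227.1]
tcp_rot: [-3.066, 1.567, -0.11]
ft_force: [0.2, -0.2, 0.7]
opening: 1.002
```

```bash
python3 chk.py s27.png 220 160 290 240 8;python3 -c "
from h import *
level()"
```

```text
t 17.90 g [520.9  46.5  56.1] x [ 0.004 -0.    -1.   ] yawY -1.756 q [-0.04  0.61  1.97 -0.    0.56  1.72] F [ 0.2 -0.2  0.7] op 1.002
level turn [-0.    -0.004  0.   ]
```

View pics/s27.png

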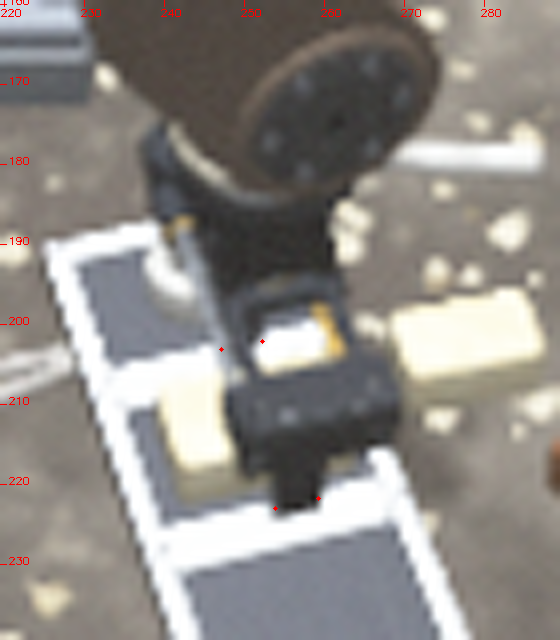

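>>> jog_arm(deltas=[4,0,4,0,0,0,1,0,0,0,0,0,0,0,0,0,0,0,0,0,0,0,0,0,0,0,0,0,0,0,0,0,0,0,0,0,0,0,0,0,0,0,0,0,0,0,0,0,0])

```text
t: 18.82
eef_pos: [516.7, 47.4, 224.7]
tcp_rot: [-3.028, 1.564, -0.072]
ft_force: [-0.4, -0.1, -1.2]
opening: 0.546
```

```bash
python3 -c "
from h import *
show();level()"
```

```text
t 18.82 g [517.9  47.3  53.7] x [ 0.007 -0.    -1.   ] yawY -1.756 q [-0.04  0.61  1.98 -0.    0.55  1.72] F [-0.4 -0.1 -1.2] op 0.546
level turn [ 0.    -0.007  0.001]
```

>>> jog_arm(deltas=[-20,0,0,0,-0.007,0,0,-25,0,0,0,0,0,0,0,0,0,0,0,0,0])

```text
t: 19.2
eef_pos: [516.5, 47.3, 269.9]
tcp_rot: [-0.19, 1.568, 2.766]
ft_force: [0.1, 0.2, -1.0]
opening: 0.546
```

```bash
python3 -c "
from h import *
show();level();plan([(499.5,-45,98,-1.725,4)],0)"
```

```text
t 19.20 g [516.1  47.5  98.9] x [-0.002  0.001 -1.   ] yawY -1.756 q [-0.04  0.53  1.95  0.    0.66  1.72] F [ 0.1  0.2 -1. ] op 0.546
level turn [0.    0.002 0.   ]
[0.2, 23.5, -0.2, -0.008, 0, 0, 0]
[0.2, 23.5, -0.0, -0.008, 0, 0, 0]
[0.2, 23.5, 0.2, -0.008, 0, 0, 0]
[0.2, 23.5, 0.4, -0.008, 0, 0, 0]
```

>>> jog_arm(deltas=[0,24,0,-0.008,0,0,0,0,24,0,-0.008,0,0,0,0,24,0,-0.008,0,0,0,0,20,0,-0.008,0,0,0,0,0,0,0,0,0,0])

```text
t: 19.82
eef_pos: [499.3, -45.4, 265.1]
tcp_rot: [-0.108, 1.564, 2.882]
ft_force: [0.1, 0.5, -2.1]
opening: 0.542
```

```bash
python3 -c "
from h import *
show();level();plan([(499.5,-45,75,-1.725,1)],0)"
```

```text
t 19.82 g [498.1 -45.1  94.1] x [-0.007  0.002 -1.   ] yawY -1.722 q [-0.22  0.52  2.    0.    0.63  1.5 ] F [ 0.1  0.5 -2.1] op 0.542
level turn [0.    0.007 0.001]
[19.1, -0.3, -1.3, 0.003, 0, 0, 0]
```

>>> jog_arm(deltas=[18,0,-1,0,0.007,0,0,10,0,0,0,0,0,0,0,0,0,0,0,0,0])

```text
t: 20.2
eef_pos: [500.1, -44.3, 234.8]
tcp_rot: [-0.521, 1.569, 2.469]
ft_force: [-0.2, -0.2, -1.9]
opening: 0.544
```

```bash
python3 chk.py s28.png 225 195 290 255 12;python3 - <<'E'
from fit import *
level();s=cam('scene');s_,p,R=pose();g=p+171*R[:,0];pl=np.load("fit.npz")["pl"]
im=cv2.imread("pics/s28.png")
f=lambda P,c:cv2.polylines(im,[((proj(s,P)-[225,195]+.5)*12).astype(int)],True,c,1)
y=np.arctan2(R[1,1],R[0,1])+np.pi/2
z=g[2]-53.7+22
for zz in(z,z+34):f(tw([g[0]-2,g[1],y],[[42.5,26,zz],[-42.5,26,zz],[-42.5,-26,zz],[42.5,-26,zz]]),(255,0,0))
f(tw(pl,[[52,-60,22],[-52,-60,22],[-52,-132,22],[52,-132,22]]),(0,0,255))
f(tw(pl,[[52,-60,28],[-52,-60,28],[-52,-132,28],[52,-132,28]]),(0,160,0))
cv2.imwrite("pics/s28.png",im)
E
```

```text
t 20.20 g [499.8 -44.1  63.8] x [-0.002  0.001 -1.   ] yawY -1.722 q [-0.22  0.57  2.01  0.    0.55  1.5 ] F [-0.2 -0.2 -1.9] op 0.544
level turn [0.    0.001 0.001]
```

View pics/s28.png

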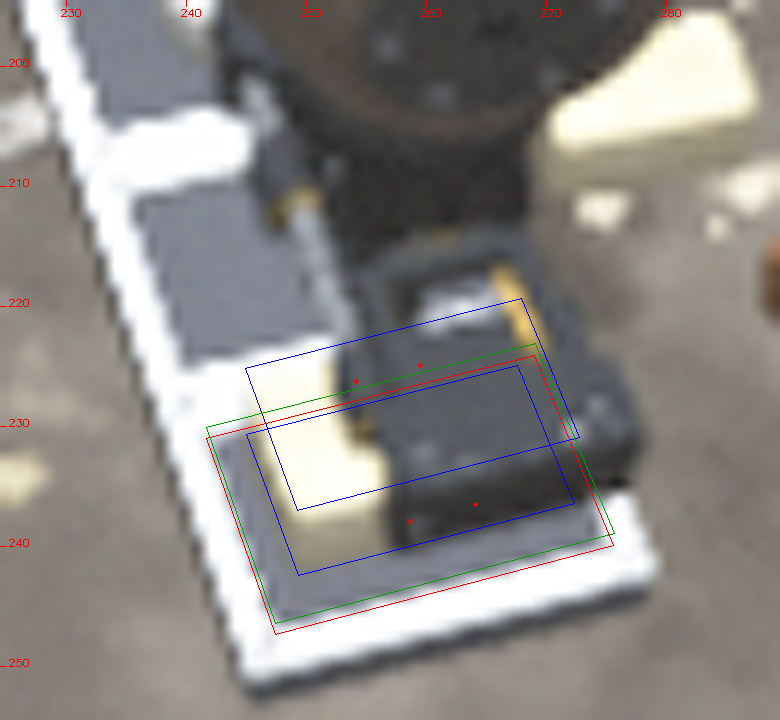

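Block overlay matches the picture (near-left corner at (249.5,238)) and is centred over the bay model. Lowering.

>>> jog_arm(deltas=[6,0,0,0,0,0,0,2,0,0,0,0,0,0])

```text
t: 20.55
eef_pos: [500.4, -44.2, 227.9]
tcp_rot: [-2.474, 1.569, 0.516]
ft_force: [0.4, 0.2, -1.9]
opening: 0.542
```

```bash
python3 -c "
from h import *
show();level()"
```

```text
t 20.55 g [500.5 -44.1  56.9] x [ 0.001  0.001 -1.   ] yawY -1.722 q [-0.22  0.59  2.02  0.    0.53  1.5 ] F [ 0.4  0.2 -1.9] op 0.542
level turn [-0.    -0.001  0.001]
```

>>> jog_arm(deltas=[3,0,0,0,0,0,0,1,0,0,0,0,0,0])

```text
t: 20.8
eef_pos: [500.3, -44.2, 224.6]
tcp_rot: [-2.711, 1.569, 0.279]
ft_force: [-7.0, 0.8, 24.1]
opening: 0.546
```

```bash
python3 chk.py s29.png 225 195 290 255 12; python3 -c "
from h import *
level()"
```

```text
t 20.80 g [500.6 -44.1  53.6] x [ 0.002  0.001 -1.   ] yawY -1.722 q [-0.22  0.59  2.02  0.    0.53  1.5 ] F [-7.   0.8 24.1] op 0.546
level turn [ 0.    -0.002  0.001]
```

View pics/s29.png

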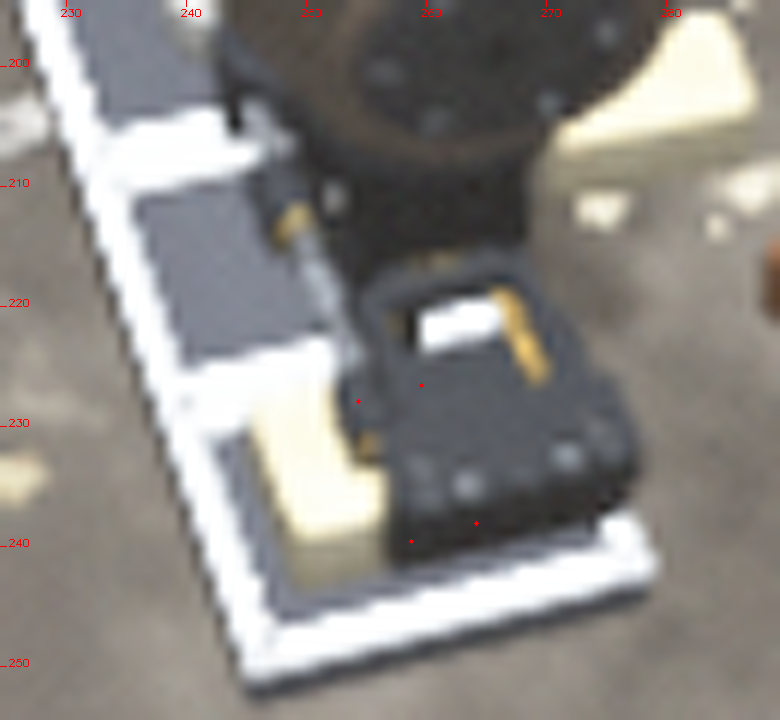

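Contact at the expected floor height. Release and lift.

>>> jog_arm(deltas=[0,0,0,0,0,0,0.7,0,0,0,0,0,0,0.9,0,0,0,0,0,0,0.9,-20,0,0,0,0,0,0.9,-40,0,0,0,0,0,1,0,0,0,0,0,0,1])

```text
t: 21.6
eef_pos: [500.3, -44.4, 285.8]
tcp_rot: [-2.615, 1.569, 0.374]
ft_force: [0.2, -0.9, 1.2]
opening: 0.998
```

```bash
python3 chk.py s30.png 225 195 290 255 12;python3 -c "
from h import *
level();plan([(637.2,58.5,105,-1.755,6)],1)"
```

```text
t 21.60 g [500.6 -44.3 114.8] x [ 0.001  0.001 -1.   ] yawY -1.722 q [-0.22  0.49  1.98  0.    0.67  1.5 ] F [ 0.2 -0.9  1.2] op 0.998
level turn [0.    0.001 0.001]
[1.4, -20.4, -20.0, 0.005, 0, 0, 1]
[1.4, -20.5, -19.9, 0.005, 0, 0, 1]
[1.4, -20.6, -19.8, 0.005, 0, 0, 1]
[1.4, -20.7, -19.7, 0.005, 0, 0, 1]
[1.4, -20.8, -19.6, 0.005, 0, 0, 1]
[1.4, -20.9, -19.5, 0.005, 0, 0, 1]
```

View pics/s30.png

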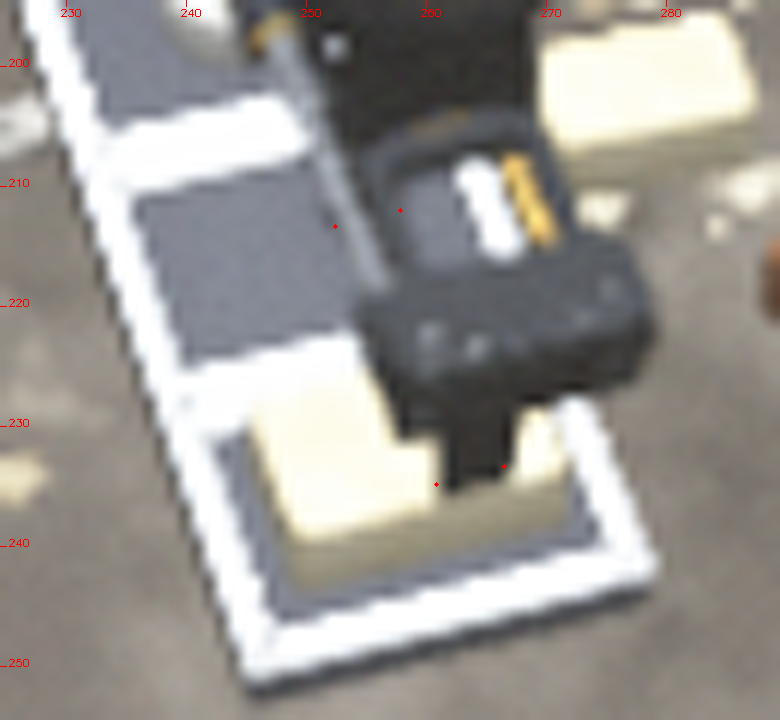

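Large block lies flat inside its bay (corners (250,243) to (272,237)), clear of the lips. Next fetch the small block.

>>> jog_arm(deltas=[0,-21,-20,0.005,0,0,1,0,-21,-20,0.005,0,0,1,0,-21,-20,0.005,0,0,1,0,-21,-20,0.005,0,0,1,0,-21,-20,0.005,0,0,1,0,-18,-18,0.005,0,0,1,0,0,0,0,0,0,1])

```text
t: 22.52
eef_pos: [639.5, 60.6, 274.5]
tcp_rot: [0.042, 1.558, 3.0]
ft_force: [-0.8, 0.2, 0.3]
opening: 0.999
```

```bash
python3 -c "
from h import *
show();level();plan([(637.2,58.5,50,-1.756,3)],1)"
```

```text
t 22.52 g [637.3  60.9 103.5] x [-0.013  0.002 -1.   ] yawY -1.755 q [-0.01  0.66  1.63  0.    0.86  1.74] F [-0.8  0.2  0.3] op 0.999
level turn [-0.     0.013 -0.001]
[17.8, 0.8, -0.1, 0.0, 0, 0, 1]
[17.8, 0.8, -0.1, 0.0, 0, 0, 1]
[17.8, 0.8, -0.1, 0.0, 0, 0, 1]
```

>>> jog_arm(deltas=[20,1,2,0,0.013,0,1,20,1,0,0,0,0,1,18,0,0,0,0,0,1,8,0,0,0,0,0,1])

```text
t: 23.02
eef_pos: [634.2, 57.4, 203.8]
tcp_rot: [0.38, 1.566, -2.945]
ft_force: [0.1, 0.0, 0.4]
opening: 1.001
```

```bash
python3 chk.py s31.png 245 150 305 210 10;python3 -c "
from h import *
level()"
```

```text
t 23.02 g [633.5  57.3  32.8] x [-0.004 -0.001 -1.   ] yawY -1.755 q [-0.01  0.75  1.69 -0.    0.71  1.74] F [0.1 0.  0.4] op 1.001
level turn [ 0.     0.005 -0.002]
```

View pics/s31.png

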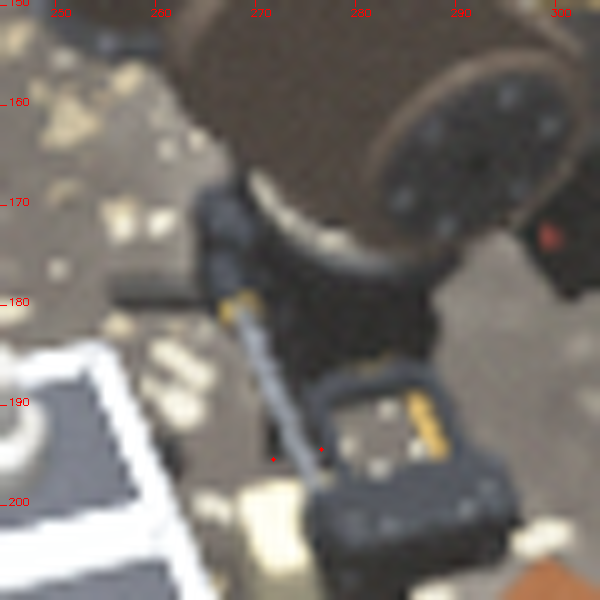

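>>> jog_arm(deltas=[0,0,0,0,0,0,0,0,0,0,0,0,0,0,0,0,0,0,0,0,0,0,0,0,0,0,0,0,0,0,0,0,0,0,0,0,0,0,0,0,0,0,0,0,0,0,0,0,0,0,0,0,0,0,0,0])

```text
t: 24.08
eef_pos: [634.5, 57.4, 205.0]
tcp_rot: [0.563, 1.569, -2.762]
ft_force: [-0.2, -0.3, 0.5]
opening: 0.436
```

```bash
python3 -c "
from h import *
show();level()"
```

```text
t 24.07 g [634.1  57.3  34. ] x [-0.002 -0.001 -1.   ] yawY -1.755 q [-0.01  0.75  1.69 -0.    0.71  1.74] F [-0.2 -0.3  0.5] op 0.436
level turn [-0.     0.002 -0.001]
```

>>> jog_arm(deltas=[-20,0,0,0,0,0,0,-30,0,0,0,0,0,0,-25,0,0,0,0,0,0,0,0,0,0,0,0,0])

```text
t: 24.58
eef_pos: [634.6, 57.5, 285.6]
tcp_rot: [1.025, 1.57, -2.3]
ft_force: [-0.2, 0.6, -0.3]
opening: 0.435
```

```bash
python3 -c "
from h import *
show();level();plan([(513,50,105,-1.725,5)],0)"
```

```text
t 24.57 g [634.5  57.3 114.6] x [-0.001 -0.001 -1.   ] yawY -1.755 q [-0.01  0.64  1.64 -0.    0.86  1.74] F [-0.2  0.6 -0.3] op 0.435
level turn [-0.     0.001 -0.001]
[1.9, 5.9, 23.6, -0.006, 0, 0, 0]
[1.9, 5.7, 23.7, -0.006, 0, 0, 0]
[1.9, 5.6, 23.7, -0.006, 0, 0, 0]
[1.9, 5.5, 23.7, -0.006, 0, 0, 0]
[1.9, 5.3, 23.8, -0.006, 0, 0, 0]
```

>>> jog_arm(deltas=[0,6,24,-0.006,0,0,0,0,6,24,-0.006,0,0,0,0,5.5,24,-0.006,0,0,0,0,5.5,23,-0.006,0,0,0,0,4,21,-0.006,0,0,0,0,0,0,0,0,0,0])

```text
t: 25.32
eef_pos: [511.0, 50.6, 283.7]
tcp_rot: [0.373, 1.567, -2.922]
ft_force: [-0.3, -0.2, -0.8]
opening: 0.436
```

```bash
python3 -c "
from h import *
show();level();plan([(513,50,66,-1.725,2)],0)"
```

```text
t 25.32 g [510.4  50.4 112.7] x [-0.004 -0.001 -1.   ] yawY -1.724 q [-0.03  0.5   1.95 -0.    0.69  1.7 ] F [-0.3 -0.2 -0.8] op 0.436
level turn [ 0.     0.003 -0.001]
[23.3, 0.0, -1.3, 0.001, 0, 0, 0]
[23.3, 0.0, -1.3, 0.001, 0, 0, 0]
```

>>> jog_arm(deltas=[23,0,-1,0,0.003,0,0,21,0,-1,0,0,0,0,0,0,0,0,0,0,0])

```text
t: 25.7
eef_pos: [515.2, 50.1, 238.6]
tcp_rot: [2.703, 1.568, -0.593]
ft_force: [0.9, 0.2, -1.3]
opening: 0.433
```

```bash
python3 chk.py s32.png 220 185 285 245 12;python3 - <<'E'
from fit import *
level();s=cam('scene');s_,p,R=pose();g=p+171*R[:,0];pl=np.load("fit.npz")["pl"]
im=cv2.imread("pics/s32.png")
f=lambda P,c:cv2.polylines(im,[((proj(s,P)-[220,185]+.5)*12).astype(int)],True,c,1)
y=np.arctan2(R[1,1],R[0,1])+np.pi/2
z=g[2]-34
for zz in(z,z+34):f(tw([g[0],g[1],y],[[34,21,zz],[-34,21,zz],[-34,-21,zz],[34,-21,zz]]),(255,0,0))
f(tw(pl,[[52,36,22],[-52,36,22],[-52,-36,22],[52,-36,22]]),(0,0,255))
f(tw(pl,[[52,36,28],[-52,36,28],[-52,-36,28],[52,-36,28]]),(0,160,0))
cv2.imwrite("pics/s32.png",im)
E
```

```text
t 25.70 g [515.5  49.9  67.6] x [ 0.002 -0.001 -1.   ] yawY -1.725 q [-0.03  0.58  1.98 -0.    0.58  1.7 ] F [ 0.9  0.2 -1.3] op 0.433
level turn [-0.    -0.003 -0.001]
```

View pics/s32.png

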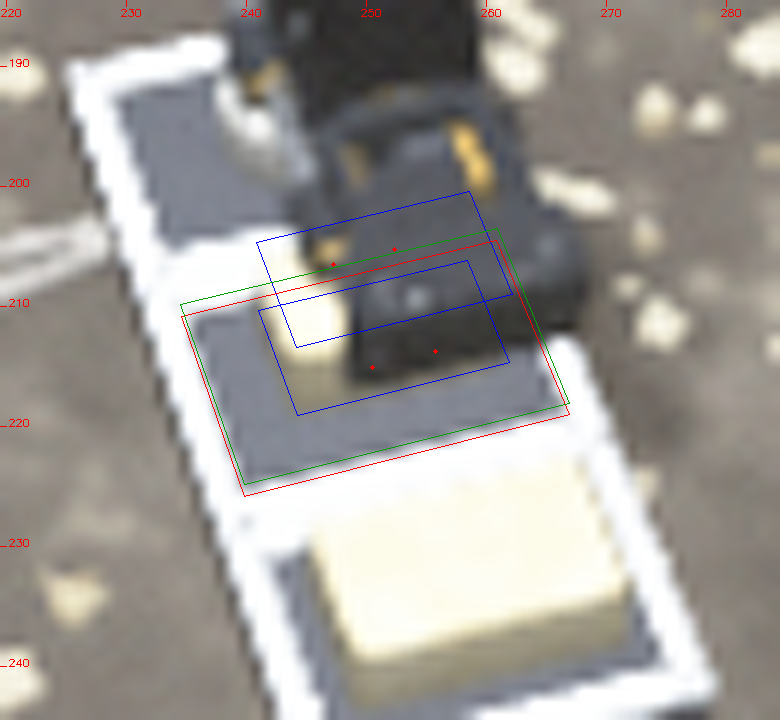

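>>> jog_arm(deltas=[7,0,2,0,0,0,0,3,0,0,0,0,0,0,0,0,0,0,0,0,0])

```text
t: 26.18
eef_pos: [513.6, 50.5, 230.6]
tcp_rot: [3.067, 1.564, -0.228]
ft_force: [0.7, 0.1, -1.1]
opening: 0.438
```

```bash
python3 -c "
from h import *
show();level()"
```

```text
t 26.18 g [514.7  50.3  59.6] x [ 0.006 -0.001 -1.   ] yawY -1.724 q [-0.03  0.59  1.98 -0.    0.56  1.7 ] F [ 0.7  0.1 -1.1] op 0.438
level turn [-0.    -0.006 -0.   ]
```

>>> jog_arm(deltas=[3,0,0,0,-0.006,0,0,2,0,0,0,0,0,0])

```text
t: 26.42
eef_pos: [513.6, 50.6, 226.9]
tcp_rot: [2.794, 1.57, -0.501]
ft_force: [-9.6, -0.3, 39.4]
opening: 0.436
```

```bash
python3 -c "
from h import *
show();level()"
```

```text
t 26.43 g [513.8  50.5  55.9] x [ 0.001 -0.001 -1.   ] yawY -1.724 q [-0.03  0.6   1.99 -0.    0.55  1.7 ] F [-9.6 -0.3 39.4] op 0.436
level turn [-0.    -0.001 -0.   ]
```

Firm contact at floor height. Release and rise.

>>> jog_arm(deltas=[-1,0,0,0,0,0,0.5,0,0,0,0,0,0,0.8,0,0,0,0,0,0,0.8,0,0,0,0,0,0,0.8,-20,0,0,0,0,0,0.8,-50,0,0,0,0,0,0.8,-50,0,-20,0,0,0,0.8,-20,-20,20,0,0,0,0.8])

```text
t: 27.42
eef_pos: [517.7, 69.8, 370.0]
tcp_rot: [0.231, 1.568, -3.066]
ft_force: [-1.0, 0.4, -1.6]
opening: 0.802
```

```bash
python3 chk.py s33.png 195 130 295 255 5
```

```text
t 27.43 g [517.1  69.7 199. ] x [-0.003 -0.    -1.   ] yawY -1.726 q [ 0.01  0.39  1.85 -0.    0.91  1.73] F [-1.   0.4 -1.6] op 0.802
```

View pics/s33.png

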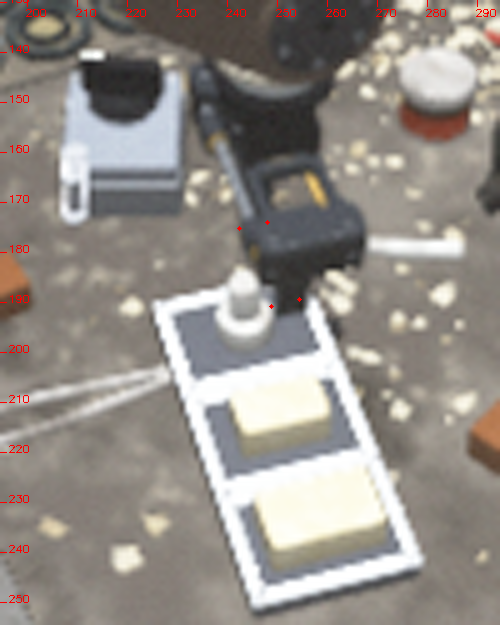

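>>> jog_arm(deltas=[-20,-50,0,0,0,0,0.8,-20,-50,0,0,0,0,0.8,0,-50,0,0,0,0,0.8,0,-50,0,0,0,0,0.8,0,-50,0,0,0,0,0.8,0,0,0,0,0,0,0.8,0,0,0,0,0,0,0.8])

```text
t: 28.35
eef_pos: [553.6, 326.8, 411.2]
tcp_rot: [0.228, 1.566, -3.068]
ft_force: [-0.7, -0.3, -0.0]
opening: 0.799
```

```bash
python3 - <<'E'
from fit import *
show();t=cam("top");s=cam("scene");crop(t,"t34.png",200,170,300,240,8)
cv2.imwrite("pics/s34.png",s["image"][:,:,::-1]);cv2.imwrite("pics/t34f.png",t["image"][:,:,::-1])
E
```

```text
t 28.35 g [552.7 326.7 240.2] x [-0.005 -0.    -1.   ] yawY -1.725 q [0.43 0.51 1.5  0.   1.13 2.15] F [-0.7 -0.3 -0. ] op 0.799
```

View pics/t34.png

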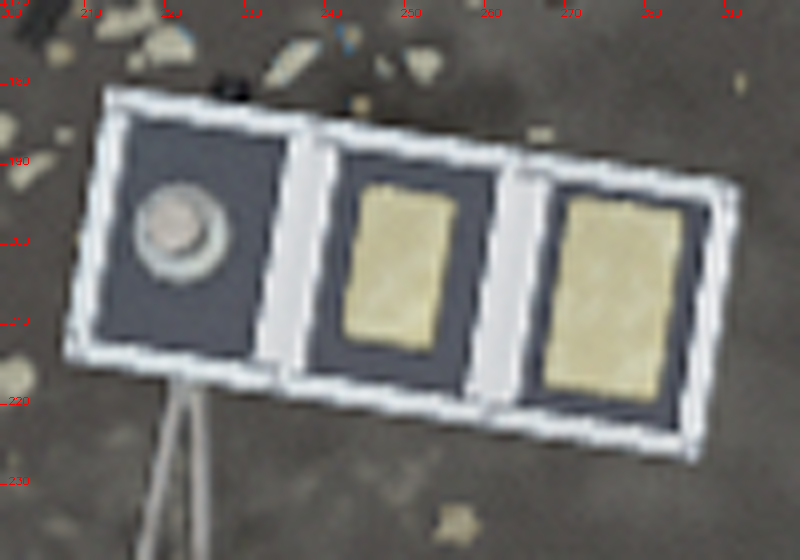

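View pics/s34.png

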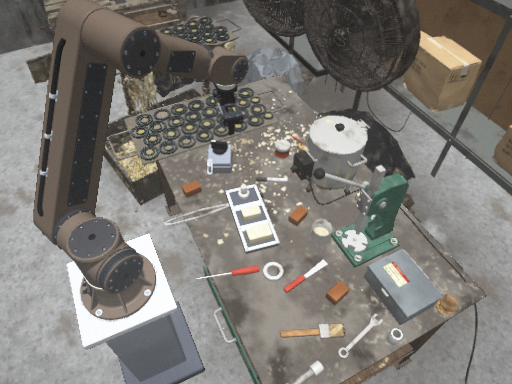

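View pics/t34f.png

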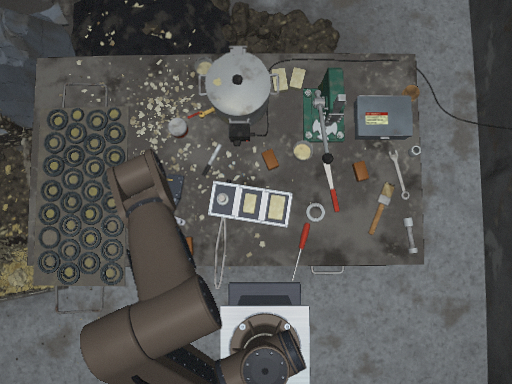

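```bash
python3 - <<'E'
from fit import *
t=cam("top");pl=np.load("fit.npz")["pl"];c,s=np.cos(pl[2]),np.sin(pl[2])
for n,u,b in(("small",[249.3,203],0),("large",[276,207.2],-96)):
    P=atz(t,[u],56)[0];d=P[:2]-pl[:2];print(n,P.round(1),"in bay",(c*d[0]+s*d[1]).round(1),(-s*d[0]+c*d[1]-b).round(1))
show()
env.job_done()
E
```

```text
small [512.7  52.4  56. ] in bay -0.1 2.4
large [497.4 -41.   56. ] in bay -0.9 3.7
t 28.50 g [553.1 326.  240.8] x [-0.004  0.    -1.   ] yawY -1.726 q [0.43 0.51 1.5  0.   1.13 2.15] F [0.4 0.3 0.6] op 0.802
the job is handed in; nothing more can be done
```

The job was handed in at about 28.5 s of the 72 s, with the isolator safe and the two blocks swapped.

**What I did**
- I turned the isolator handle to its off stop, then swung the hasp to its out stop. Both were judged from the rise in force and the pictures; I had no direct reading of either joint.
- I set the small block on a free spot behind the plate, put the large block in the -y bay, then put the small block in the middle bay. Each block was lowered until it touched before I let go.

**What the last checks showed**
- **Blocks:** in the top view both lie flat and lengthwise. The small block is about (0, 2) mm from its bay centre and the large about (-1, 4) mm, given as along and across the bay.
- **Isolator:** the hasp was still out and the handle still off in the last clear view.
- **Punch and bystanders:** they look unmoved by eye; I did not measure them.
- **Arm:** the gripper was clear and touching nothing.

**What disagreed**
- The two cameras differed by up to about 8 mm on the isolator and 3–6 mm on the blocks. I settled this by comparing with the gripper in view and by touch.
- The small block's final set-down peaked at about 39 N vertical wrist force, just under the 40 N limit for the arm or gripper's body; the load was on the held block.
- The hasp reached about 35 N at its stop.

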